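Put the clay test blocks away in the latched drying drawer

TASK

Take the wooden dowel from its stand and push it down through the small hole in the back of the drying cabinet's top onto the spring catch, so that the drawer springs out. Stand every clay block that lies on the table flat in the drawer, its tab pointing to the drawer's front, each colour in the half on the side of the tile of its own colour; with all of them in, push the drawer shut until the catch holds it, and see that the dowel is back upright in its stand. Leave the mug, jar, spatula, clay lump and stamp where they are.

Things in the scene. Friction and masses are not known exactly. Their poses are not given: they have to be found in the camera images.
- cabinet: Fixed plywood drying cabinet, 200 deep (x) x 300 wide (y) x 85 mm high; origin: centre of its underside; +x from its front to its back. Its front (yellow drawer front) faces the robot; position and yaw vary. One drawer without a handle slides out of the front, towards -x, driven by a spring; a spring catch inside holds it shut.
- catch_hole (a point): Centre of the 18 mm round hole (brass rim) in the cabinet's flat top (10 mm thick), 65 mm behind the cabinet's centre, level with the top, 85 mm above the table. 8 mm below the top's surface lies the red 20 mm wide back end of the spring catch; pushed straight down through the hole it lets the drawer go.
- catch (a joint): How far the catch is pushed down, m: 0 at rest, 0.012 at its stop. It needs 3 N to start and 6 N at the stop; beyond about 0.007 the drawer is released. It springs back by itself.
- drawer (a joint): How far the drawer is out, m: 0 shut and held, 0.10 fully out. Once released it runs out by itself in under 1 s and stays (spring 5 N when shut, 2.5 N when out). To shut it, push the middle of its front in: the last 25 mm ride over the catch (about 10 N) to the stop at -0.005; the catch snaps and it rests near 0. Not pushed home, it comes out again.
- drawer_floor (a point): Centre of the drawer's inner floor (80 mm in x, 264 mm in y, 12 mm above the table); moves with the drawer; axes as the cabinet's: -x to the drawer's front, +y the left half seen from the robot. Side and back walls rise 30 mm above it, the front 54 mm. A flat black line along x parts the halves; no dividers. When out, the cabinet begins 20 mm behind the floor.
- drawer_front (a point): Middle of the outer face of the yellow drawer front (10 thick, 300 wide, from 4 to 66 mm above the table), 40 mm above the table; moves with the drawer.
- marker_grey: Grey clay tile, 40 x 40 x 6 mm, fixed on the cabinet's top near its front, above the middle of either the left or the right half of the drawer (changes from start to start): that half is for the grey blocks. Origin: centre of its underside.
- marker_red: Terracotta-red tile, the same size, above the other half: that half is for the red blocks. Origin: centre of its underside.
- stand: Fixed dark wooden block, 60 x 60 x 55 mm, with one upright hole 19 mm wide and 45 mm deep in the middle of its top, where the dowel is kept. Origin: centre of its underside. Stands left or right of the cabinet.
- dowel: Loose round wooden dowel, 12 mm thick, 150 mm long, 30 g, with a blue band 104 to 116 mm above its lower end; stands upright in the stand's hole at the start, its lower end 10 mm above the table. Origin: centre of its lower end, z along it.
- mug: Bystander: blue mug, 76 mm wide, 85 mm high, on the other side of the cabinet from the stand. Origin: centre of its underside.
- jar: Bystander: small jar, 52 mm wide, 65 mm high. Origin: centre of its underside.
- spatula: Bystander: wooden spatula, 190 mm long, lying.
- lump: Bystander: lump of clay, 62 mm wide, 41 mm high. Origin: centre of its underside.
- bowl_stamp: Bystander: wooden stamp, 40 mm wide, 43 mm high. Origin: centre of its underside.
- grey_a: Grey clay test block, 44 long x 32 wide x 26 high mm, 75 g, with a tab (16 long, 14 wide, 10 high mm) at the foot of one 32 mm end. Origin: centre of the underside of the 44 mm body; +x points to the tab, z up. It stands on its underside at any yaw. May be absent (None from the start).
- grey_a_tab (a point): Outer end of the tab of grey_a: 38 mm from the block's origin along its +x, 5 mm above its underside.
- grey_b: Grey clay test block, 44 long x 32 wide x 26 high mm, 75 g, with a tab (16 long, 14 wide, 10 high mm) at the foot of one 32 mm end. Origin: centre of the underside of the 44 mm body; +x points to the tab, z up. It stands on its underside at any yaw. May be absent (None from the start).
- grey_b_tab (a point): Outer end of the tab of grey_b: 38 mm from the block's origin along its +x, 5 mm above its underside.
- red_a: Terracotta-red clay test block, 44 long x 32 wide x 26 high mm, 75 g, with a tab (16 long, 14 wide, 10 high mm) at the foot of one 32 mm end. Origin: centre of the underside of the 44 mm body; +x points to the tab, z up. It stands on its underside at any yaw. May be absent (None from the start).
- red_a_tab (a point): Outer end of the tab of red_a: 38 mm from the block's origin along its +x, 5 mm above its underside.
- red_b: Terracotta-red clay test block, 44 long x 32 wide x 26 high mm, 75 g, with a tab (16 long, 14 wide, 10 high mm) at the foot of one 32 mm end. Origin: centre of the underside of the 44 mm body; +x points to the tab, z up. It stands on its underside at any yaw. May be absent (None from the start).
- red_b_tab (a point): Outer end of the tab of red_b: 38 mm from the block's origin along its +x, 5 mm above its underside.
Mind the look-alikes: they are no part of the job. Leave any black or purple look-alike of the red_b alone.

How it is judged:
On the way, in this order (a step that is already met when the one before it is completed fails the run):
1. the catch is pushed down with the dowel while the drawer is still in (value of joint catch above 0.003 m and contact force between dowel and catch above 0.5 N and value of joint drawer below 0.05 m).
2. the drawer has come out (value of joint drawer above 0.08 m), for 0.1 s.
3. every block lies in the open drawer, in its colour's half, tab to the front (((y of marker_grey in the frame of drawer_floor above 0 m and y of grey_a in the frame of drawer_floor above 0.01 m) or (y of marker_grey in the frame of drawer_floor below 0 m and y of grey_a in the frame of drawer_floor below -0.01 m)) and z of grey_a in the frame of drawer_floor between -0.006 and 0.008 m and angle between each of grey_a, grey_b, red_a, red_b's own z axis and vertical below 0.15 rad and x of grey_a_tab in the frame of drawer_floor between -0.045 and -0.012 m and angle between the x axis of each of grey_a, grey_b, red_a, red_b and the x axis of drawer_floor, either way round below 0.35 rad and linear speed of each of grey_a, grey_b, red_a, red_b below 0.03 m/s and ((y of marker_grey in the frame of drawer_floor above 0 m and y of grey_b in the frame of drawer_floor above 0.01 m) or (y of marker_grey in the frame of drawer_floor below 0 m and y of grey_b in the frame of drawer_floor below -0.01 m)) and z of grey_b in the frame of drawer_floor between -0.006 and 0.008 m and x of grey_b_tab in the frame of drawer_floor between -0.045 and -0.012 m and ((y of marker_red in the frame of drawer_floor above 0 m and y of red_a in the frame of drawer_floor above 0.01 m) or (y of marker_red in the frame of drawer_floor below 0 m and y of red_a in the frame of drawer_floor below -0.01 m)) and z of red_a in the frame of drawer_floor between -0.006 and 0.008 m and x of red_a_tab in the frame of drawer_floor between -0.045 and -0.012 m and ((y of marker_red in the frame of drawer_floor above 0 m and y of red_b in the frame of drawer_floor above 0.01 m) or (y of marker_red in the frame of drawer_floor below 0 m and y of red_b in the frame of drawer_floor below -0.01 m)) and z of red_b in the frame of drawer_floor between -0.006 and 0.008 m and x of red_b_tab in the frame of drawer_floor between -0.045 and -0.012 m and value of joint drawer above 0.07 m), for 0.2 s.
4. the drawer is shut and held by the catch (value of joint drawer below 0.006 m and value of joint catch below 0.003 m), for 0.2 s.
At the end, for the whole second after the job is handed in: Each block stands flat on the drawer floor (0.15 rad), centre 10 mm or more inside its own colour's half, tab to the front (0.35 rad); drawer shut and held (under 6 mm out); dowel upright in its stand (12 mm, 0.2 rad, lower end under 18 mm); all at rest (((y of marker_grey in the frame of drawer_floor above 0 m and y of grey_a in the frame of drawer_floor above 0.01 m) or (y of marker_grey in the frame of drawer_floor below 0 m and y of grey_a in the frame of drawer_floor below -0.01 m)) and z of grey_a in the frame of drawer_floor between -0.006 and 0.008 m and angle between each of grey_a, grey_b, red_a, red_b's own z axis and vertical below 0.15 rad and x of grey_a_tab in the frame of drawer_floor between -0.045 and -0.012 m and angle between the x axis of each of grey_a, grey_b, red_a, red_b and the x axis of drawer_floor, either way round below 0.35 rad and linear speed of each of grey_a, grey_b, red_a, red_b, dowel below 0.03 m/s and ((y of marker_grey in the frame of drawer_floor above 0 m and y of grey_b in the frame of drawer_floor above 0.01 m) or (y of marker_grey in the frame of drawer_floor below 0 m and y of grey_b in the frame of drawer_floor below -0.01 m)) and z of grey_b in the frame of drawer_floor between -0.006 and 0.008 m and x of grey_b_tab in the frame of drawer_floor between -0.045 and -0.012 m and ((y of marker_red in the frame of drawer_floor above 0 m and y of red_a in the frame of drawer_floor above 0.01 m) or (y of marker_red in the frame of drawer_floor below 0 m and y of red_a in the frame of drawer_floor below -0.01 m)) and z of red_a in the frame of drawer_floor between -0.006 and 0.008 m and x of red_a_tab in the frame of drawer_floor between -0.045 and -0.012 m and ((y of marker_red in the frame of drawer_floor above 0 m and y of red_b in the frame of drawer_floor above 0.01 m) or (y of marker_red in the frame of drawer_floor below 0 m and y of red_b in the frame of drawer_floor below -0.01 m)) and z of red_b in the frame of drawer_floor between -0.006 and 0.008 m and x of red_b_tab in the frame of drawer_floor between -0.045 and -0.012 m and value of joint drawer below 0.006 m and horizontal distance between dowel and stand below 0.012 m and height (world z) of dowel below 0.018 m and angle between dowel's own z axis and vertical below 0.2 rad); the robot touches nothing.
It fails at once if the mug is moved more than 30 mm or tipped (distance of mug from where it was at the start of the episode above 0.03 m or angle between mug's own z axis and vertical above 0.5 rad).
It fails at once if the jar is moved more than 30 mm or tipped (distance of jar from where it was at the start of the episode above 0.03 m or angle between jar's own z axis and vertical above 0.5 rad).
It fails at once if the spatula is moved more than 30 mm (distance of spatula from where it was at the start of the episode above 0.03 m).
It fails at once if the lump is moved more than 30 mm or tipped (distance of lump from where it was at the start of the episode above 0.03 m or angle between lump's own z axis and vertical above 0.5 rad).
It fails at once if the bowl_stamp is moved more than 30 mm or tipped (distance of bowl_stamp from where it was at the start of the episode above 0.03 m or angle between bowl_stamp's own z axis and vertical above 0.5 rad).
Of grey_a, grey_b, red_a, red_b only 3 to 4 are there at a start; the rules pass over those that are not, and their reading is None.
At some moment in a run one of grey_a, grey_b, red_a, red_b may be knocked a few centimetres aside while the robot is not near it.
It also fails if it takes over 200 s, if anything falls off the work surface, if the arm or the gripper's body presses on something with over 40 N, if the wrist force passes 120 N, or if a joint passes its speed limit or range.

ROBOT

A 7-joint arm with a two-finger parallel gripper is mounted at the origin on the work surface. World frame = base frame: x ahead of the robot, y to its left, z up, the work surface at z = 0. Lengths are in m, angles in rad, forces in N, time in s.
With the tool pointing down it reaches from about 0.4 to 0.85 m from the base axis. Payload 6.9 kg.
Tool frame: the origin (TCP) lies between the finger pads; the fingertips stand 14 mm ahead of it and the grasp point (between the pads) lies 5 mm behind it (robot.nose_length is the distance from the TCP to the fingertips, in m); x points along the fingers, z is the direction in which the jaws open and shut, and the axes are right-handed (so a half turn about x gives the same grasp; the last joint's range is limited). The gripper opens to 85 mm and grips with 20 to 120 N. Pads are 22 mm wide; open, the fingers measure 114 mm over their backs; the gripper's body (76 mm by 85 mm) begins 54 mm behind the grasp point. The pads swing forward as they close: fully open they stand 13 mm farther back than shut.
Start: joints at [1.385, 0.507, -0.238, 1.5, 0.126, 1.149, -0.155], TCP at [0.18, -0.599, 0.245] pointing down, gripper open.
Joint ranges: [-3.08, 3.08], [-0.24, 2.05], [-1.43, 1.35], [0, 2.5], [-1.52, 4.66], [0.17, 1.96], [-2.89, 2.89]. Speed limits (rad/s): [2.39, 2.39, 3.14, 3.14, 3.14, 3.14, 3.14].

INTERFACE

Orientations are given as a unit quaternion [x, y, z, w].
In Python, from workcell import robot gives the robot as it stands.
- The arm moves only by the shell command python3 -m crank 'ROWS' [OPENING] [FORCE]. ROWS is JSON, a list of rows, each a list of 4 numbers: the shift along the tool's x, y, z in mm, then the turn about the tool's x in rad. A call has 1 to 10 rows; each row is the pose to reach, as a shift and turn from the pose commanded when the call began, along the tool's axes at that moment; what a row does not reach only later rows make up. A row lasts 1/12 s, in which the tool goes at most 41.7 mm and 7.16 degrees, less where a joint would pass 70% of its speed; a pose out of reach is approached as far as the arm can. A call with a gripper value outside its range is refused whole. OPENING is the closure in counts, from 0 (fully open) to 255 (shut), set as the call begins (- or left out, the last holds). The fingers move at their own pace and stop on an object; FORCE is the grip in N (left out, the last holds). Time passes only in rows, so rows that repeat a pose let the fingers close. It gives the time, the measured TCP pose, the force and the opening at its end, in the units of the state.
- robot.sense(): the state, without advancing time (a new reading comes with each control period).
- robot.capture(name): name is "side" or "top" or "wrist"; returns a dict with "color" (384x512x3 uint8, blue, green, red), "K" (3x3 intrinsics, pixels), "k1" (the pictures are not rectified: a ray, as slopes to the right and down, at radius r is drawn at 1 + k1 r^2 times it, then the intrinsics apply), "extrinsics" (4x4, takes a point from world to camera coordinates). Camera axes: x right, y down, z forward; pixel columns grow to the right and rows downward; lengths in m; the calibration is good to about 2 mm. A picture is of the moment at which its call begins. There is no depth.
- robot.finish_job(): hands the job in, once; it reports no verdict.
The state is a dict: "time_s": time; "joint_pos": joint angles; "joint_velocities": joint speeds; "tau": joint torques, N m; "tcp_pos": TCP position; "ee_rot": TCP orientation; "ft_force": force on the tool from outside, world axes, zero at the start; "wrist_torque": the same for the moment, N m; "gripper_width": opening from 0.0 (shut) to 1.0 (fully open).
Only numpy, scipy, OpenCV 4.12 (cv2) and the standard library are available. Lean on these libraries where they do the work, as an engineer would, in place of code of your own. Each camera call takes 0.05 s, during which the arm holds its last target.

## Working session

There is one attempt and no reset: what is moved stays moved. The work goes in short steps, Python scripts to look and compute and a shell command to move; the robot and the scene stay as the last step left them, time stands still between calls to the robot, and variables do not carry over. Pictures are saved under pics/ and viewed, and the job is handed in when it is done.

```bash
ls -la; mkdir -p pics
cat > h.py <<'E'
import numpy as np, cv2, json
from workcell import robot
def cap(n, fn=None):
    c=robot.capture(n)
    if fn: cv2.imwrite('pics/'+fn,c['color'])
    return c
E
python3 - <<'E'
from h import *
for n in ['top','side','wrist']:
    c=cap(n,n+'0.png'); print(n,c['K'].tolist() if hasattr(c['K'],'tolist') else c['K'],c['k1']); print(np.round(c['extrinsics'],3))
    np.save(n+'_c.npy',c,allow_pickle=True)
s=robot.sense(); print(s); print(robot.nose_length)
E
```

```text
total 12
drwxr-xr-x  3 agent agent 4096 Dec  6 11:00 .
drwxr-xr-x 23 root  root  4096 Dec  6 11:00 ..
drwxr-xr-x  2 agent agent 4096 Dec  6 11:00 pics
top [[495.07823916378334, 0.0, 260.01633502741083], [0.0, 495.07823916378334, 195.59283568314333], [0.0, 0.0, 1.0]] -0.03825373939027314
[[ 0.021 -1.    -0.    -0.006]
 [-0.987 -0.021 -0.159  0.487]
 [ 0.159  0.004 -0.987  1.723]
 [ 0.     0.     0.     1.   ]]
side [[449.04445326064877, 0.0, 263.7008482334932], [0.0, 449.04445326064877, 192.3027999542179], [0.0, 0.0, 1.0]] -0.16912896469012154
[[-0.976 -0.216 -0.016  0.475]
 [-0.151  0.731 -0.665  0.133]
 [ 0.155 -0.647 -0.746  1.309]
 [ 0.     0.     0.     1.   ]]
wrist [[316.3883869133655, 0.0, 256.8638823900731], [0.0, 316.3883869133655, 195.90582511291743], [0.0, 0.0, 1.0]] -0.05774742326868443
[[ 0.289 -0.957 -0.003 -0.624]
 [-0.913 -0.276  0.301 -0.04 ]
 [-0.289 -0.084 -0.954  0.382]
 [ 0.     0.     0.     1.   ]]
{'time_s': 0.15, 'joint_pos': array([ 1.38448112,  0.50815942, -0.23755709,  1.50088306,  0.12569519,
        1.14893118, -0.15475676]), 'joint_velocities': array([ 0.00187106, -0.00166136,  0.00126278, -0.00268399, -0.00069202,
       -0.00018027, -0.0002388 ]), 'tau': array([-2.51021411e-03, -6.21012211e+01, -2.18968190e+00, -2.49837917e+01,
        1.25703236e-02,  9.10360774e-03, -3.42388364e-05]), 'tcp_pos': array([ 0.1796475 , -0.59824509,  0.24462778]), 'ee_rot': array([ 0.42226607,  0.56779245, -0.42168461,  0.56699664]), 'ft_force': array([-0.11172539,  0.27171834, -0.74374173]), 'wrist_torque': array([-0.00119958, -0.00570783, -0.04987075]), 'gripper_width': 0.9998311925357459}
0.014
```

View pics/top0.png

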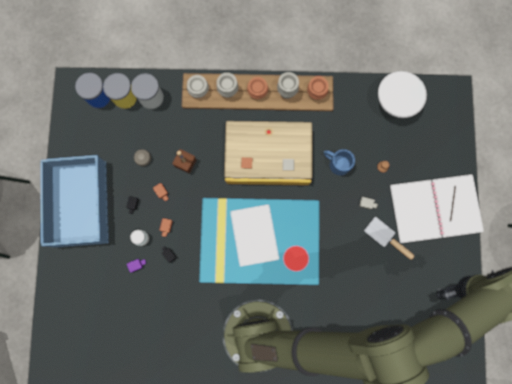

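View pics/side0.png

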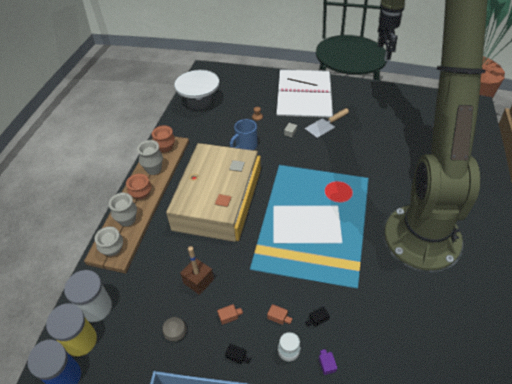

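View pics/wrist0.png

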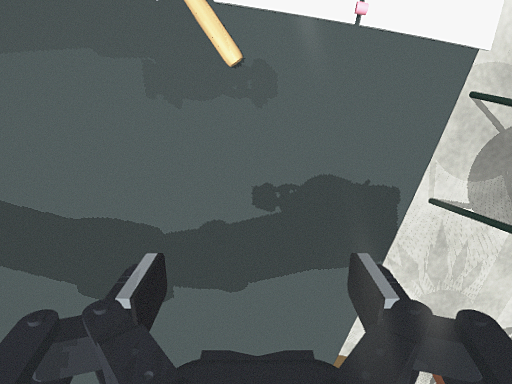

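```bash
cat >> h.py <<'E'
def D(c): return np.array([c['k1'],0,0,0],float)
def ray2plane(c,px,z):
    px=np.asarray(px,float).reshape(-1,1,2)
    u=cv2.undistortPoints(px,np.array(c['K']),D(c)).reshape(-1,2)
    E=np.array(c['extrinsics']); R=E[:3,:3]; t=E[:3,3]; o=-R.T@t
    d=np.c_[u,np.ones(len(u))]@R
    s=(z-o[2])/d[:,2]
    return o+d*s[:,None]
def proj(c,P):
    E=np.array(c['extrinsics']); r,_=cv2.Rodrigues(E[:3,:3])
    return cv2.projectPoints(np.asarray(P,float).reshape(-1,1,3),r,E[:3,3],np.array(c['K']),D(c))[0].reshape(-1,2)
def rays(c,px):
    u=cv2.undistortPoints(np.asarray(px,float).reshape(-1,1,2),np.array(c['K']),D(c)).reshape(-1,2)[0]
    E=np.array(c['extrinsics']); R=E[:3,:3]; o=-R.T@E[:3,3]
    d=R.T@np.r_[u,1]; return o,d/np.linalg.norm(d)
def tri(c1,p1,c2,p2):
    o1,d1=rays(c1,p1);o2,d2=rays(c2,p2)
    A=np.c_[d1,-d2]; s=np.linalg.lstsq(A,o2-o1,rcond=None)[0]
    a=o1+s[0]*d1;b=o2+s[1]*d2
    return (a+b)/2,np.linalg.norm(a-b)
def crop(c,x0,y0,x1,y1,f,fn):
    im=cv2.resize(c['color'][y0:y1,x0:x1],None,fx=f,fy=f,interpolation=cv2.INTER_CUBIC); cv2.imwrite('pics/'+fn,im)
def load(n): return np.load(n+'_c.npy',allow_pickle=True).item()
def toolaxes():
    from scipy.spatial.transform import Rotation as Ro
    s=robot.sense(); return s['tcp_pos'],Ro.from_quat(s['ee_rot']).as_matrix()
E
python3 - <<'E'
from h import *
t=load('top'); s=load('side')
crop(t,110,110,330,280,3.5,'top0c.png')
crop(t,310,120,440,280,3.5,'top0d.png')
crop(s,150,110,350,384,2,'side0c.png')
E
```

```text
(no output)
```

View pics/top0c.png

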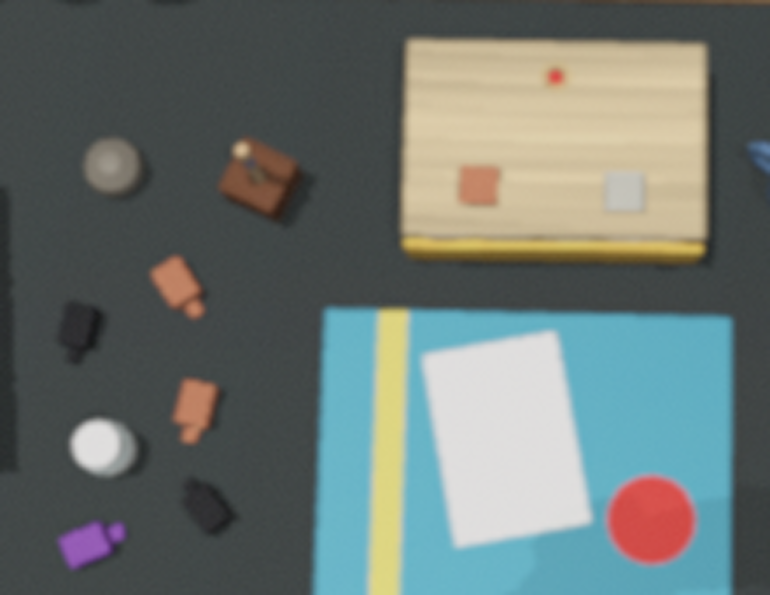

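View pics/top0d.png

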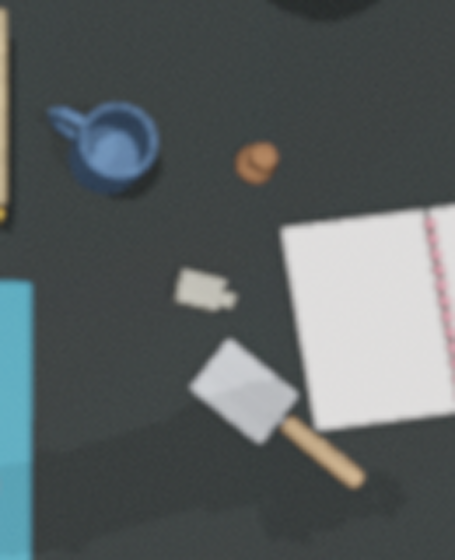

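View pics/side0c.png

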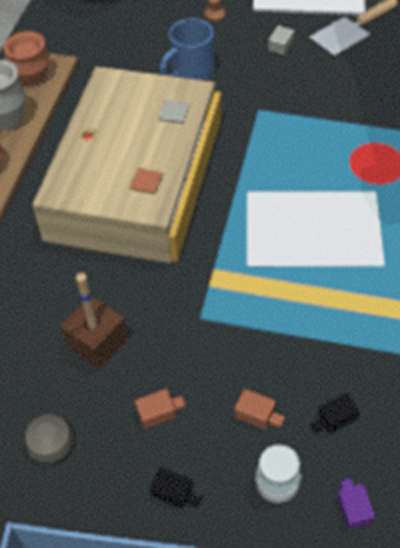

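```bash
cat >> h.py <<'E'
def blobs(c,lo,hi,amin=15,box=None):
    hsv=cv2.cvtColor(c['color'],cv2.COLOR_BGR2HSV); m=cv2.inRange(hsv,np.array(lo),np.array(hi))
    if box is not None:
        k=np.zeros_like(m); k[box[1]:box[3],box[0]:box[2]]=255; m&=k
    n,l,st,ce=cv2.connectedComponentsWithStats(m)
    return [(ce[i],st[i,4],(l==i)) for i in range(1,n) if st[i,4]>=amin]
E
python3 - <<'E'
from h import *
t=load('top'); s=load('side')
hsv=cv2.cvtColor(t['color'],cv2.COLOR_BGR2HSV)
for n,p in dict(redblk=(161,190),red2=(166,225),grey=(367,202),greyt=(288,165),redt=(247,162),wood=(240,140),hole=(269,132),yel=(260,181),stand=(182,160),dowel=(179,153)).items(): print(n,hsv[p[1],p[0]])
# cabinet top mask
b=blobs(t,(12,40,120),(28,130,255),500,(200,100,330,195))
for ce,a,m in b:
    cnt=max(cv2.findContours(m.astype(np.uint8),0,2)[0],key=cv2.contourArea)
    r=cv2.minAreaRect(cnt); print(a,r,cv2.boxPoints(r)); P=ray2plane(t,cv2.boxPoints(r),.085); print(np.round(P,4))
for nm,z,lo,hi,bx in [('red',.02,(0,80,80),(12,255,255),(140,120,330,250)),('rt',.091,(165,80,80),(180,255,255),(140,120,330,250))]:
    for ce,a,m in blobs(t,lo,hi,10,bx): print(nm,ce,a,ray2plane(t,ce,z).round(4), ray2plane(t,ce,.085).round(4))
for sdn,c in (('top',t),('side',s)):
  pass
crop(s,150,230,250,330,6,'s_st.png'); crop(t,160,140,210,180,12,'t_st.png')
E
```

```text
redblk [ 10 121 191]
red2 [ 10 122 190]
grey [ 24  13 193]
greyt [ 25  14 196]
redt [ 10 120 197]
wood [ 20  59 212]
hole [  3 160 214]
yel [ 23 150 168]
stand [15 96 96]
dowel [ 18  78 196]
1127 ((264.5, 104.5), (128.99996948242188, 8.999998092651367), -0.0) [[200.00002 109.     ]
 [200.00002 100.     ]
 [329.      100.     ]
 [329.      109.     ]]
[[ 0.7883  0.2249  0.085 ]
 [ 0.822   0.2263  0.085 ]
 [ 0.8317 -0.2358  0.085 ]
 [ 0.798  -0.2357  0.085 ]]
4812 ((267.5, 150.0), (58.0, 87.0), 90.0) [[224. 121.]
 [311. 121.]
 [311. 179.]
 [224. 179.]]
[[ 0.7454  0.1377  0.085 ]
 [ 0.7519 -0.1715  0.085 ]
 [ 0.5419 -0.1723  0.085 ]
 [ 0.5355  0.1307  0.085 ]]
red [268.22222222 131.5       ] 18 [[ 0.7293 -0.0209  0.02  ]] [[ 0.71   -0.0202  0.085 ]]
red [183.46721311 160.52868852] 244 [[0.6136 0.2858 0.02  ]] [[0.5986 0.2752 0.085 ]]
red [246.45454545 162.45454545] 99 [[0.6111 0.0562 0.02  ]] [[0.5962 0.054  0.085 ]]
red [160.6744186  191.38372093] 172 [[0.498 0.363 0.02 ]] [[0.4872 0.3495 0.085 ]]
red [165.26011561 226.19075145] 173 [[0.3725 0.34   0.02  ]] [[0.3664 0.3273 0.085 ]]
red [295.4137931  248.31034483] 29 [[ 0.3038 -0.1249  0.02  ]] [[ 0.3002 -0.1204  0.085 ]]
rt [295.94444444 247.11111111] 18 [[ 0.3039 -0.1217  0.091 ]] [[ 0.3043 -0.1221  0.085 ]]
```

View pics/t_st.png

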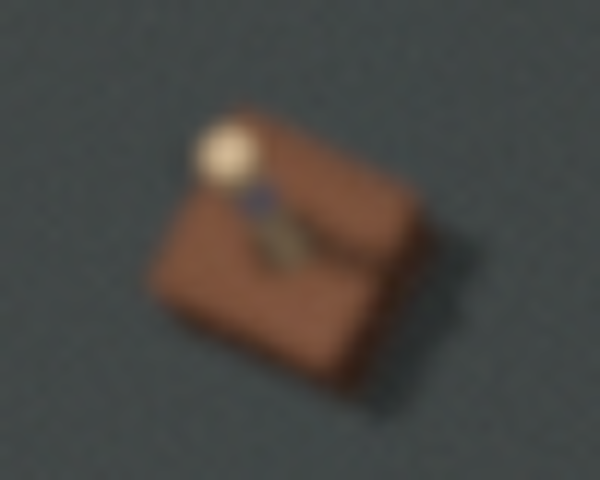

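View pics/s_st.png

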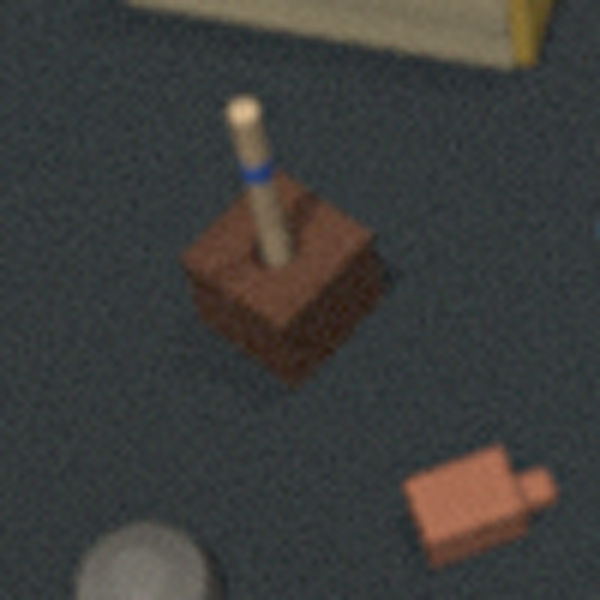

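Run:
```python
from h import *
t=load('top'); s=load('side')
def g(p,x0,y0,f): return ((p[0]+.5)/f-.5+x0,(p[1]+.5)/f-.5+y0)
print('dowel top',tri(t,g((228,153),160,140,12),s,g((243,108),150,230,6)))
print('stand ctr top', ray2plane(t,[g(p,160,140,12) for p in [(250,108),(425,200),(335,375),(152,278)]],.055).round(4))
print('stand side', ray2plane(s,[g(p,150,230,6) for p in [(280,175),(376,236),(280,330),(183,260)]],.055).round(4))
for nm,c,bx in (('t',t,(255,120,285,140)),('s',s,(180,165,205,190))):
    for ce,a,m in blobs(c,(0,130,80),(8,255,255),3,bx): print(nm,ce,a,ray2plane(c,ce,.08).round(4))
crop(s,160,130,280,250,5,'s_cab.png'); crop(t,215,110,325,195,7,'t_cab.png')
```

```text
dowel top (array([0.60787596, 0.27990216, 0.16509272]), np.float64(0.0002857268661851785))
stand ctr top [[0.6493 0.2932 0.055 ]
 [0.6222 0.2397 0.055 ]
 [0.5684 0.2641 0.055 ]
 [0.5967 0.32   0.055 ]]
stand side [[0.6192 0.2419 0.055 ]
 [0.5673 0.2636 0.055 ]
 [0.5946 0.3187 0.055 ]
 [0.6478 0.2942 0.055 ]]
t [268.5 131.5] 12 [[ 0.7115 -0.0212  0.08  ]]
s [193.71428571 177.57142857] 7 [[ 0.711  -0.0247  0.08  ]]
```

View pics/t_cab.png

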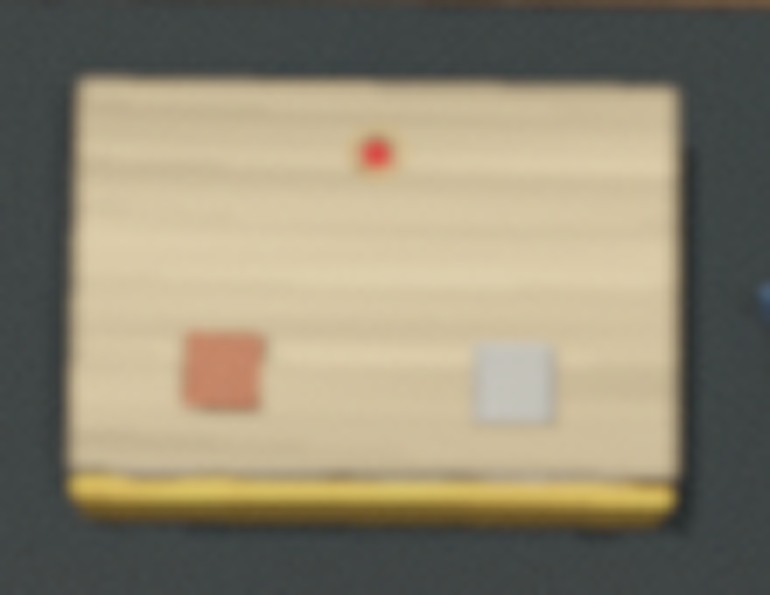

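View pics/s_cab.png

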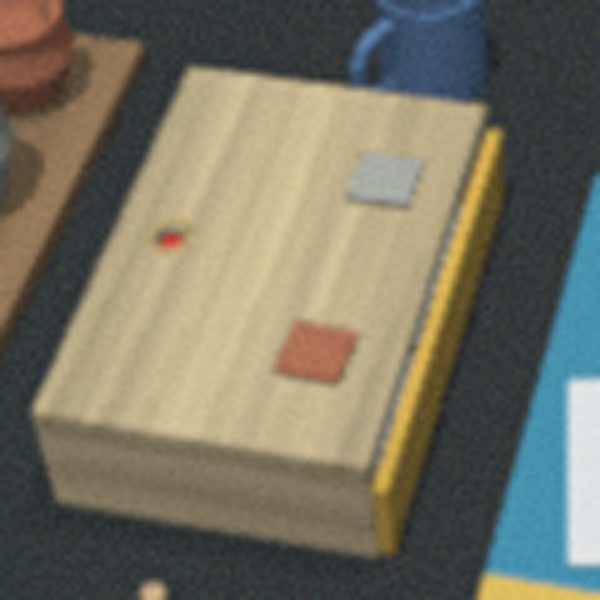

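Run:
```python
from h import *
t=load('top'); s=load('side')
def g(p,x0,y0,f): return ((p[0]+.5)/f-.5+x0,(p[1]+.5)/f-.5+y0)
def rp(c,L,x0,y0,f,z): return ray2plane(c,[g(p,x0,y0,f) for p in L],z)
A=rp(t,[(78,76),(680,87),(678,480),(68,470)],215,110,7,.085); print(A.round(4),A.mean(0))
B=rp(s,[(34,412),(190,68),(487,104),(372,470)],160,130,5,.085); print(B.round(4),B.mean(0))
for X in (A,):
    print('yaw left-right', np.arctan2(*(X[0]-X[1])[[0,1]]), np.arctan2(*(X[3]-X[2])[[0,1]]))
print('hole',rp(t,[(376,153)],215,110,7,.085),rp(s,[(170,237)],160,130,5,.085))
TR=rp(t,[(223,371),(513,384)],215,110,7,.091);SR=rp(s,[(317,352),(385,179)],160,130,5,.091); print('tiles',TR.round(4),SR.round(4))
for X in (TR,SR): print(np.arctan2(*(X[0]-X[1])[[0,1]]))
```

```text
[[ 0.7477  0.1316  0.085 ]
 [ 0.7483 -0.1741  0.085 ]
 [ 0.5449 -0.1738  0.085 ]
 [ 0.5437  0.13    0.085 ]] [ 0.6461449  -0.02156558  0.085     ]
[[ 0.7435  0.126   0.085 ]
 [ 0.7464 -0.1724  0.085 ]
 [ 0.5461 -0.1768  0.085 ]
 [ 0.5418  0.1262  0.085 ]] [ 0.6444413  -0.02428156  0.085     ]
yaw left-right -0.002051568111347512 -0.004204519256924597
hole [[ 0.71027754 -0.02040224  0.085     ]] [[ 0.70998357 -0.0224958   0.085     ]]
tiles [[ 0.5944  0.0539  0.091 ]
 [ 0.5908 -0.0908  0.091 ]] [[ 0.5937  0.0537  0.091 ]
 [ 0.5912 -0.0916  0.091 ]]
0.024940063089459633
0.017147966174542666
```

```bash
cat >> h.py <<'E'
def plan(xyz,jaw=None):
    """needed tool-frame shift (mm) to TCP target xyz, and turn about tool x so that tool z (jaw axis) points along angle jaw (rad, world, mod pi)"""
    p,R=toolaxes(); d=R.T@(np.asarray(xyz)-p)*1000
    z=R[:,2]; a=np.arctan2(z[1],z[0])
    print('tcp',p.round(4),'jawangle',round(a,4),'toolx',R[:,0].round(3),'tooly',R[:,1].round(3))
    print('shift mm',d.round(1), 'len',np.linalg.norm(d).round(1))
    if jaw is not None:
        for k in (-1,0,1,2):
            # turn about tool x (down) by +th rotates world yaw by -th
            e=jaw+k*np.pi-a; th=-e*(1 if R[2,0]<0 else -1)
            if abs(th)<3.3: print('turn',round(th,3))
E
python3 - <<'E'
from h import *
plan([.6085,.2797,.245],np.pi/2)
plan([.6085,.2797,.245],0)
print(robot.sense()['joint_pos'])
c=load('wrist');E=np.array(c['extrinsics']); print('cam pos',-E[:3,:3].T@E[:3,3])
E
python3 -m crank 2>&1 | tail -20
```

```text
tcp [ 0.1796 -0.5982  0.2446] jawangle -1.2789 toolx [-0.     0.001 -1.   ] tooly [ 0.958  0.288 -0.   ]
shift mm [ 6.000e-01  6.633e+02 -7.174e+02] len 977.1
turn 0.292
turn -2.85
tcp [ 0.1796 -0.5982  0.2446] jawangle -1.2789 toolx [-0.     0.001 -1.   ] tooly [ 0.958  0.288 -0.   ]
shift mm [ 6.000e-01  6.633e+02 -7.174e+02] len 977.1
turn 1.863
turn -1.279
[ 1.38448112  0.50815942 -0.23755709  1.50088306  0.12569519  1.14893118
 -0.15475676]
cam pos [ 0.25419371 -0.5757453   0.37452771]
invalid input
```

```bash
python3 -m crank '[[0,27,-29,0.05],[0,54,-58,0.1],[0,81,-87,0.15],[0,108,-116,0.2],[0,135,-145,0.25],[0,162,-174,0.292],[0,189,-203,0.292],[0,216,-232,0.292],[0,243,-261,0.292],[0,270,-290,0.292]]' 0 40
python3 - <<'E'
from h import *
plan([.6085,.2797,.245],np.pi/2)
print(robot.sense()['joint_pos'])
E
```

```text
time_s: 0.98
tcp_pos: [0.3552, -0.2413, 0.2454]
ee_rot: [-0.5, -0.5, 0.5, -0.5]
ft_force: [0.9, -1.1, -0.8]
gripper_width: 0.998
tcp [ 0.3552 -0.2413  0.2454] jawangle -1.5712 toolx [ 0. -0. -1.] tooly [ 1. -0.  0.]
shift mm [ 2.000e-01  2.531e+02 -5.211e+02] len 579.3
turn -0.0
turn -3.142
[ 0.79538257  0.20977761 -0.31394776  1.97795936  0.07852529  0.96512333
 -1.1280538 ]
```

```bash
python3 -m crank '[[0,20,-35,0],[0,40,-70,0],[0,60,-105,0],[0,80,-140,0],[0,100,-175,0],[0,120,-210,0],[0,140,-245,0],[0,160,-280,0],[0,180,-315,0],[0,200,-350,0]]' ; python3 -m crank '[[0,2,-35,0],[0,4,-70,0],[0,6,-105,0],[0,8,-140,0],[0,10,-168,0],[0,10,-168,0],[0,10,-168,0]]';python3 - <<'E'
from h import *
plan([.6085,.2797,.245],np.pi/2)
print(robot.sense()['joint_pos'])
c=cap('wrist','w1.png'); np.save('wrist_c.npy',c,allow_pickle=True)
c=cap('top','t1.png')
E
```

```text
time_s: 1.82
tcp_pos: [0.5556, 0.1085, 0.2451]
ee_rot: [-0.5, -0.5, 0.5, -0.5]
ft_force: [0.8, -0.8, 0.4]
gripper_width: 1.003
time_s: 2.4
tcp_pos: [0.5642, 0.277, 0.2446]
ee_rot: [0.499, 0.501, -0.499, 0.5]
ft_force: [-1.1, -1.3, -1.3]
gripper_width: 1.003
tcp [0.5642 0.277  0.2446] jawangle -1.5672 toolx [-0.001  0.001 -1.   ] tooly [ 1.     0.004 -0.001]
shift mm [-0.4 44.3 -2.5] len 44.4
turn 0.004
turn -3.138
[-0.22077994  0.53525179 -0.45968251  1.48844256  0.24639168  1.17639363
 -2.28709114]
```

View pics/w1.png

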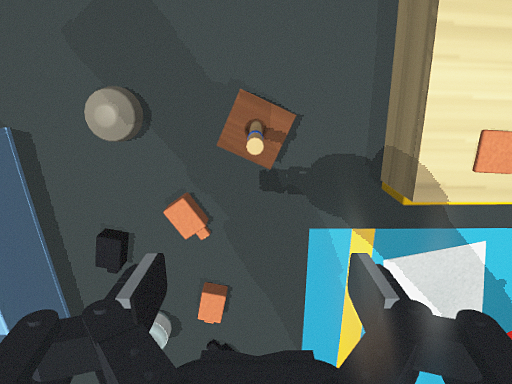

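View pics/t1.png

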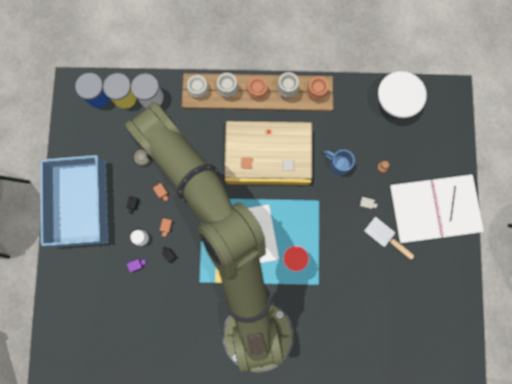

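```bash
python3 - <<'E'
from h import *
c=load('wrist'); print(ray2plane(c,[(255,146)],.16), ray2plane(c,[(241,90),(297,115),(271,168),(218,146)],.055).mean(0))
print('blk', ray2plane(c,[(186,215),(213,302)],.026))
E
python3 -m crank '[[0,11,0,0],[0,22,-1,0],[0,33,-2,0],[0,44,-2,0],[0,44,-2,0],[0,44,-2,0]]' 60
python3 - <<'E'
from h import *
plan([.6085,.2797,.117],np.pi/2)
c=cap('wrist','w2.png')
E
```

```text
[[0.60946523 0.27914972 0.16      ]] [0.60903236 0.27820869 0.055     ]
blk [[0.50723158 0.36148832 0.026     ]
 [0.38574012 0.3343761  0.026     ]]
time_s: 3.0
tcp_pos: [0.6095, 0.2748, 0.2449]
ee_rot: [-0.5, -0.499, 0.501, -0.499]
ft_force: [-0.7, 0.2, -0.3]
gripper_width: 0.767
tcp [0.6095 0.2748 0.2449] jawangle -1.5738 toolx [-0.    -0.001 -1.   ] tooly [ 1.    -0.003 -0.   ]
shift mm [127.9  -0.9  -5. ] len 128.0
turn -0.003
turn -3.145
```

View pics/w2.png

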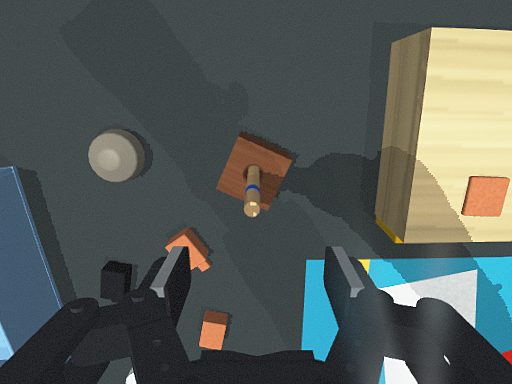

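```bash
python3 -m crank '[[0,0,0,0],[0,0,0,0]]'; python3 -m crank '[[0,0,0,0],[0,0,0,0]]'; python3 -c "
from h import *
c=robot.capture('wrist'); np.save('wrist_c.npy',c,allow_pickle=True); E=np.array(c['extrinsics']); print(-E[:3,:3].T@E[:3,3], robot.sense()['tcp_pos'])
print(ray2plane(c,[(252,211)],.16))"
```

```text
time_s: 3.22
tcp_pos: [0.6085, 0.2765, 0.2456]
ee_rot: [-0.5, -0.5, 0.5, -0.5]
ft_force: [-0.8, 0.0, -0.2]
gripper_width: 0.767
time_s: 3.38
tcp_pos: [0.6088, 0.2768, 0.2455]
ee_rot: [0.5, 0.5, -0.5, 0.5]
ft_force: [0.0, 0.0, 0.6]
gripper_width: 0.763
[0.68653519 0.27725459 0.37556424] [0.60882749 0.27685013 0.24550314]
[[0.60688756 0.28099943 0.16      ]]
```

```bash
python3 -m crank '[[20,0,-2.5,0],[40,0,-2.5,0],[60,0,-2.5,0],[80,0,-2.5,0],[100,0,-2.5,0],[115,0,-2.5,0],[128,0,-2.5,0],[128,0,-2.5,0],[128,0,-2.5,0],[128,0,-2.5,0]]'; python3 -c "
from h import *
cap('wrist','w3.png');print(robot.sense()['tcp_pos'])"
```

```text
time_s: 4.27
tcp_pos: [0.6094, 0.2797, 0.1182]
ee_rot: [0.5, 0.5, -0.5, 0.5]
ft_force: [-0.3, 0.3, 0.8]
gripper_width: 0.766
[0.60960906 0.27975865 0.11856489]
```

View pics/w3.png

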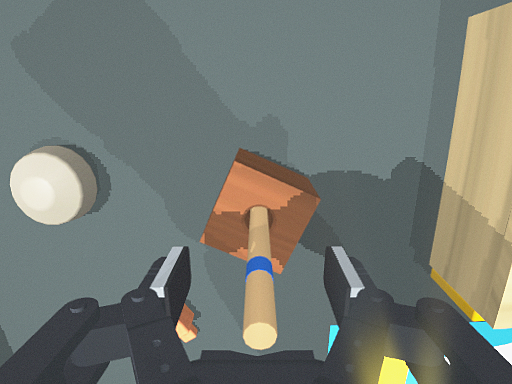

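Dowel (top end at 260,335, band at 260,270) lies centred between the fingers. Close.

```bash
python3 -m crank '[[0,0,0,0],[0,0,0,0],[0,0,0,0],[0,0,0,0],[0,0,0,0],[0,0,0,0],[0,0,0,0],[0,0,0,0],[0,0,0,0],[0,0,0,0]]' 255 60; python3 -m crank '[[0,0,0,0],[0,0,0,0],[0,0,0,0],[0,0,0,0],[0,0,0,0]]'; python3 -c "
from h import *
cap('wrist','w4.png');print(robot.sense()['tcp_pos'])"
```

```text
time_s: 5.15
tcp_pos: [0.6093, 0.2792, 0.1177]
ee_rot: [0.5, 0.5, -0.5, 0.5]
ft_force: [-0.4, -0.8, 4.8]
gripper_width: 0.126
time_s: 5.57
tcp_pos: [0.6093, 0.2792, 0.1177]
ee_rot: [0.5, 0.5, -0.5, 0.5]
ft_force: [-1.0, -1.2, 5.8]
gripper_width: 0.12
[0.60927786 0.27924049 0.1177102 ]
```

View pics/w4.png

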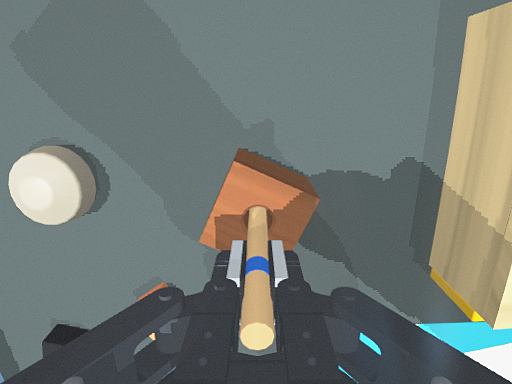

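```bash
python3 -m crank '[[-10,0,0,0],[-25,0,0,0],[-40,0,0,0],[-55,0,0,0],[-70,0,0,0],[-85,0,0,0],[-100,0,0,0],[-110,0,0,0],[-110,0,0,0],[-110,0,0,0]]'; python3 -m crank '[[0,0,0,0],[0,0,0,0],[0,0,0,0]]'; python3 -c "
from h import *
cap('wrist','w5.png');c=cap('side','s5.png');crop(c,120,150,320,300,4,'s5c.png');np.save('side_c.npy',c,allow_pickle=True)
plan([.710,-.021,.230])"
```

```text
time_s: 6.45
tcp_pos: [0.6091, 0.2794, 0.2275]
ee_rot: [0.5, 0.5, -0.5, 0.5]
ft_force: [0.7, 0.2, -1.1]
gripper_width: 0.124
time_s: 6.7
tcp_pos: [0.6087, 0.279, 0.2262]
ee_rot: [-0.499, -0.5, 0.501, -0.5]
ft_force: [0.5, -0.4, -0.7]
gripper_width: 0.122
tcp [0.6088 0.2792 0.2266] jawangle -1.5709 toolx [-0.001 -0.    -1.   ] tooly [ 1.    -0.    -0.001]
shift mm [ -3.4 101.2 300.1] len 316.8
```

View pics/w5.png

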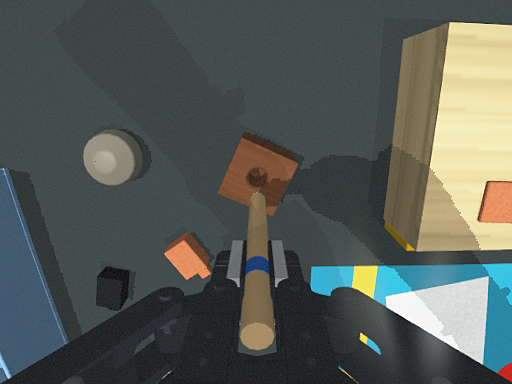

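View pics/s5c.png

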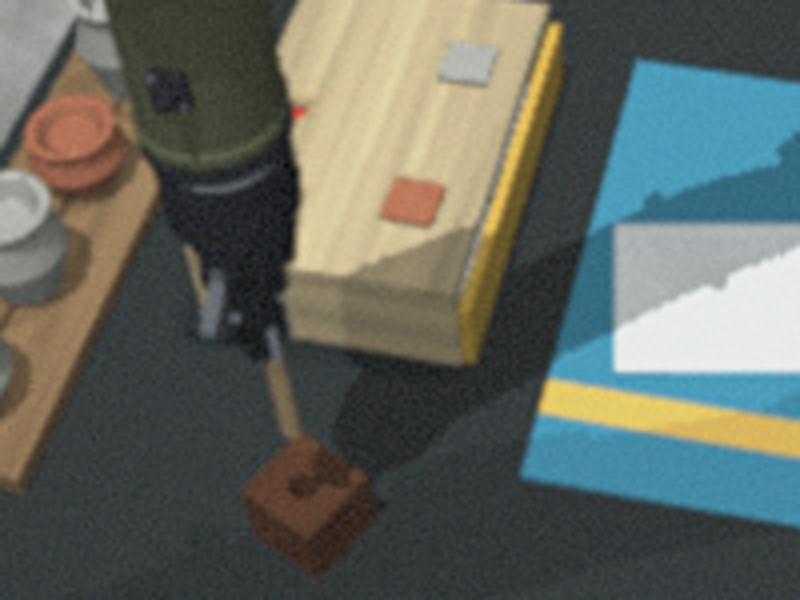

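Run:
```python
from h import *
w=robot.capture('wrist'); s=load('side')
print('low',tri(w,(257,196),s,(193,257.5)))
print('low plane',ray2plane(w,[(257,196)],.119))
print('top',tri(w,(257,337),s,(166.5,210)), ray2plane(w,[(257,337)],.269))
b=ray2plane(w,[(257,268)],.219); print('band',b)
```

```text
low (array([0.60918864, 0.27840923, 0.11638325]), np.float64(0.0035078757581031516))
low plane [[0.6112928  0.27967571 0.119     ]]
top (array([0.64184952, 0.28077662, 0.30516118]), np.float64(0.0029042755825531325)) [[0.60825047 0.27959252 0.269     ]]
band [[0.60581499 0.27961726 0.219     ]]
```

```bash
python3 -m crank '[[-5,7,30,0],[-5,14,60,0],[-5,21,90,0],[-5,28,120,0],[-5,35,150,0],[-5,42,180,0],[-5,49,210,0],[-5,56,240,0],[-5,63,270,0],[-5,68,290,0]]'; python3 -m crank '[[0,6,5,0],[0,15,10,0],[0,15,10,0],[0,15,10,0],[0,15,10,0],[0,15,10,0]]'; python3 -c "
from h import *
c=cap('wrist','w6.png');np.save('wrist_c.npy',c,allow_pickle=True)
plan([.709,-.021,.22],np.pi/2)"
```

```text
time_s: 7.68
tcp_pos: [0.6774, -0.0151, 0.232]
ee_rot: [-0.5, -0.499, 0.501, -0.5]
ft_force: [0.8, -0.7, -0.4]
gripper_width: 0.123
time_s: 8.18
tcp_pos: [0.6916, -0.0193, 0.2324]
ee_rot: [0.5, 0.501, -0.5, 0.5]
ft_force: [-0.2, -0.3, -0.6]
gripper_width: 0.123
tcp [ 0.6916 -0.0195  0.2325] jawangle -1.5695 toolx [-0.  0. -1.] tooly [ 1.     0.001 -0.   ]
shift mm [12.5 17.3  1.5] len 21.4
turn 0.001
turn -3.14
```

View pics/w6.png

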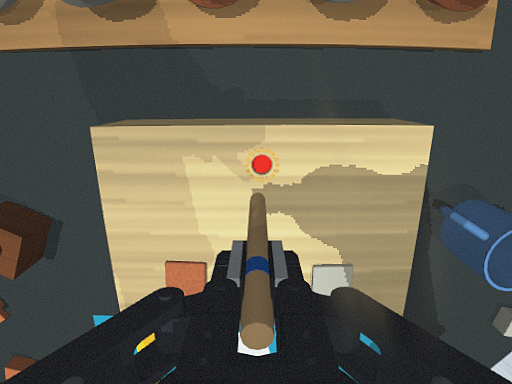

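Run:
```python
from h import *
c=load('wrist')
crop(c,210,130,310,220,7,'w6c.png')
print('hole',ray2plane(c,[(262,163.5)],.085),'low',ray2plane(c,[(257.5,196)],.125))
print('stand hole pred', proj(c,[[.709,-.021,.085]]))
```

```text
hole [[ 0.71187666 -0.02295717  0.085     ]] low [[ 0.69415982 -0.01900231  0.125     ]]
stand hole pred [[259.78699094 166.65747087]]
```

View pics/w6c.png

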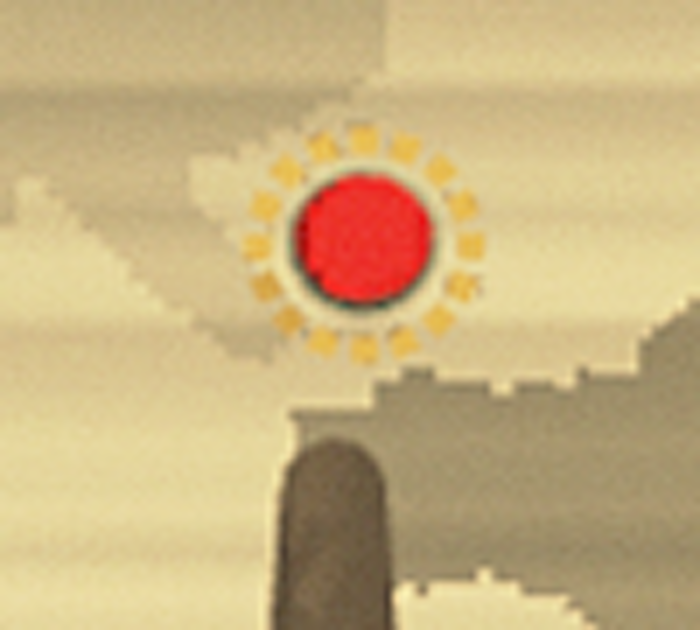

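```bash
python3 -m crank '[[0,6,1,0],[0,12,2,0],[0,18,2.5,0],[8,18,2.5,0],[16,18,2.5,0],[24,18,2.5,0],[30,18,2.5,0],[30,18,2.5,0],[30,18,2.5,0],[30,18,2.5,0]]'; python3 -c "
from h import *
c=cap('wrist','w7.png');np.save('wrist_c.npy',c,allow_pickle=True);crop(c,200,130,320,230,6,'w7c.png')
plan([.709,-.021,.22],np.pi/2); print(proj(c,[[.7107,-.022,.085]]))"
```

```text
time_s: 9.07
tcp_pos: [0.7101, -0.0232, 0.2025]
ee_rot: [0.5, 0.5, -0.5, 0.5]
ft_force: [-0.3, -0.1, -0.7]
gripper_width: 0.124
tcp [ 0.7102 -0.0232  0.2028] jawangle -1.5711 toolx [ 0.001  0.    -1.   ] tooly [ 1.    -0.     0.001]
shift mm [-17.2  -1.2  -2.2] len 17.4
turn -0.0
turn -3.142
[[256.2250263  194.59266046]]
```

View pics/w7c.png

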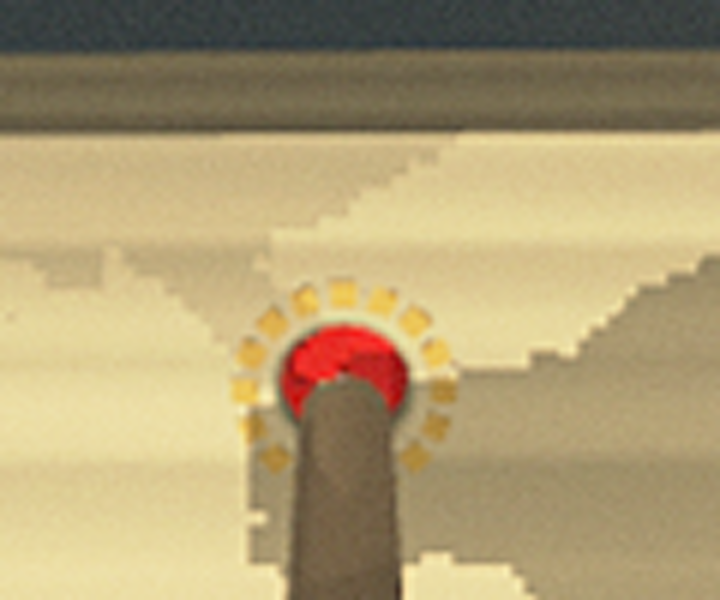

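Run:
```python
from h import *
c=load('wrist')
print('hole',ray2plane(c,[(257.0,194.6)],.085),'edge',ray2plane(c,[(257.2,192.3)],.095))
```

```text
hole [[ 0.71069444 -0.02263512  0.085     ]] edge [[ 0.71569992 -0.02279828  0.095     ]]
```

```bash
python3 -m crank '[[3,1,0,0],[6,1,0,0],[9,1,0,0],[12,1,0,0],[15,1,0,0],[18,1,0,0],[18,1,0,0],[18,1,0,0]]'; python3 -m crank '[[2,0,0,0],[4,0,0,0],[6,0,0,0],[6,0,0,0],[6,0,0,0]]'; python3 -c "
from h import *
c=cap('wrist','w8.png');s=cap('side','s8.png')
plan([.709,-.021,.22],np.pi/2)"
```

```text
time_s: 9.78
tcp_pos: [0.7109, -0.0232, 0.1841]
ee_rot: [-0.5, -0.5, 0.5, -0.5]
ft_force: [0.1, 0.1, 0.1]
gripper_width: 0.124
time_s: 10.2
tcp_pos: [0.7109, -0.0233, 0.178]
ee_rot: [-0.5, -0.5, 0.5, -0.5]
ft_force: [-0.0, -0.9, -0.7]
gripper_width: 0.124
tcp [ 0.7109 -0.0233  0.1781] jawangle -1.5711 toolx [-0.  0. -1.] tooly [ 1. -0. -0.]
shift mm [-41.9  -1.9  -2.3] len 42.0
turn -0.0
turn -3.142
```

View pics/w8.png

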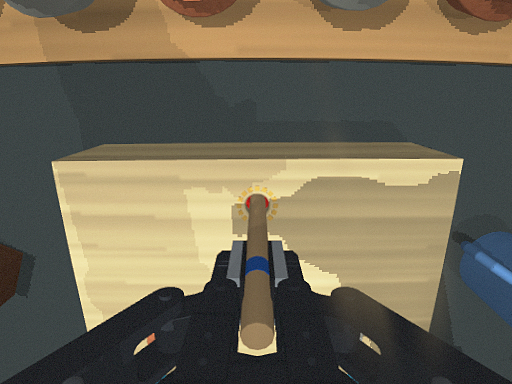

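View pics/s8.png

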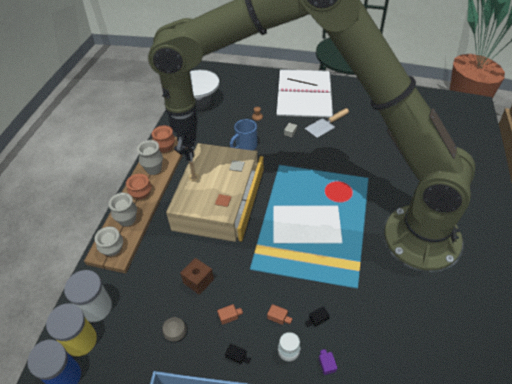

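```bash
python3 -m crank '[[1,0,0,0],[2,0,0,0],[3,0,0,0],[4,0,0,0],[4,0,0,0]]'; python3 -c "
from h import *
s=cap('side');crop(s,150,100,300,250,4,'s9c.png')"
```

```text
time_s: 10.72
tcp_pos: [0.7111, -0.0232, 0.1744]
ee_rot: [0.5, 0.5, -0.5, 0.5]
ft_force: [-0.2, 0.1, 4.9]
gripper_width: 0.122
```

View pics/s9c.png

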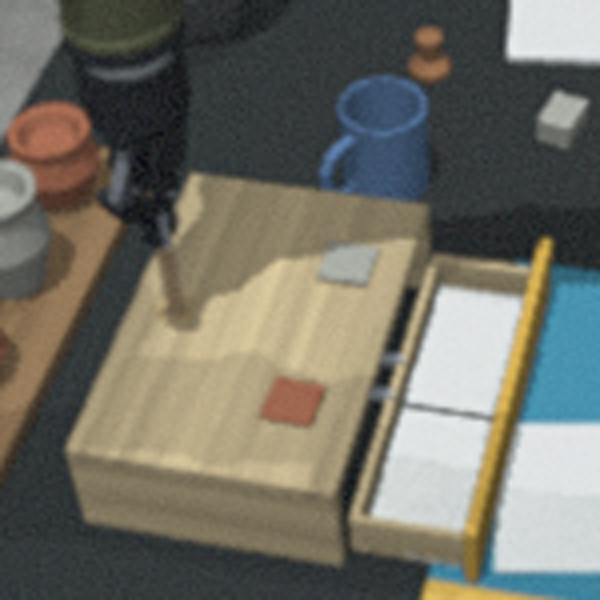

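The drawer is out (front at ~(510,400) in the crop). Lifting the dowel and taking it back to the stand.

```bash
python3 -m crank '[[-8,0,0,0],[-16,0,0,0],[-26,0,0,0],[-38,0,0,0],[-50,0,0,0],[-60,0,0,0],[-60,0,-10,0],[-60,0,-30,0],[-60,0,-60,0],[-60,-5,-90,0]]'; python3 -m crank '[[0,-10,-30,0],[0,-20,-60,0],[0,-30,-90,0],[0,-40,-120,0],[0,-50,-150,0],[0,-60,-180,0],[0,-75,-200,0],[0,-90,-205,0],[0,-90,-208,0],[0,-90,-208,0]]'; python3 -c "
from h import *
plan([.6090,.2795,.235],np.pi/2)"
```

```text
time_s: 11.6
tcp_pos: [0.7062, 0.0674, 0.2338]
ee_rot: [-0.5, -0.5, 0.501, -0.499]
ft_force: [0.8, -0.2, -0.1]
gripper_width: 0.122
time_s: 12.43
tcp_pos: [0.6149, 0.2767, 0.2344]
ee_rot: [0.499, 0.501, -0.499, 0.5]
ft_force: [1.4, -0.1, -1.2]
gripper_width: 0.121
tcp [0.6149 0.2767 0.2344] jawangle -1.5681 toolx [-0.  0. -1.] tooly [ 1.     0.003 -0.   ]
shift mm [-0.6 -5.9 -2.8] len 6.6
turn 0.003
turn -3.139
```

```bash
python3 -m crank '[[0,-6,-2.5,0],[0,-6,-2.5,0],[15,-6,-2.5,0],[30,-6,-2.5,0],[45,-6,-2.5,0],[58,-6,-2.5,0],[58,-6,-2.5,0],[58,-6,-2.5,0],[58,-6,-2.5,0]]'; python3 -c "
from h import *
c=cap('wrist','w10.png');np.save('wrist_c.npy',c,allow_pickle=True);crop(c,200,130,320,230,6,'w10c.png');crop(cap('side'),150,200,250,300,6,'s10c.png')
plan([.6090,.2795,.235],np.pi/2)"
```

```text
time_s: 13.18
tcp_pos: [0.6107, 0.2771, 0.1771]
ee_rot: [0.501, 0.5, -0.5, 0.5]
ft_force: [-0.5, -0.1, -0.8]
gripper_width: 0.119
tcp [0.6107 0.2774 0.1775] jawangle -1.5715 toolx [ 0.002  0.001 -1.   ] tooly [ 1.    -0.001  0.002]
shift mm [-57.5  -1.6  -2.2] len 57.6
turn -0.001
turn -3.142
```

View pics/w10c.png

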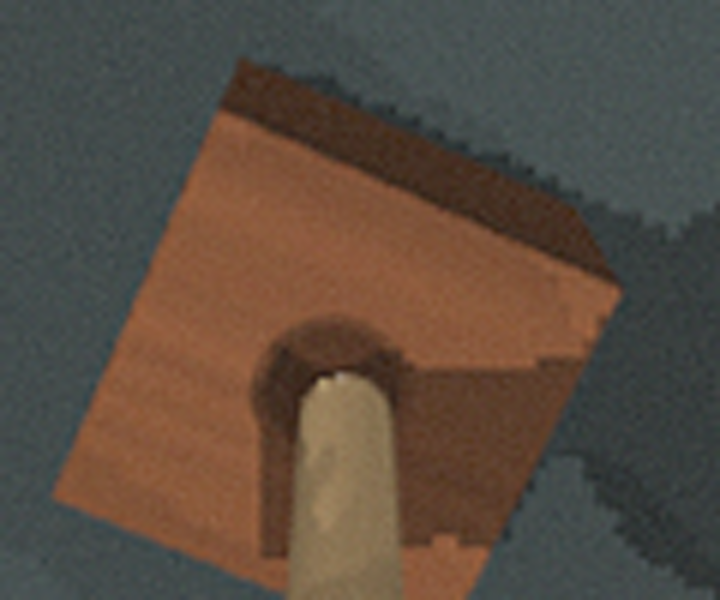

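View pics/s10c.png

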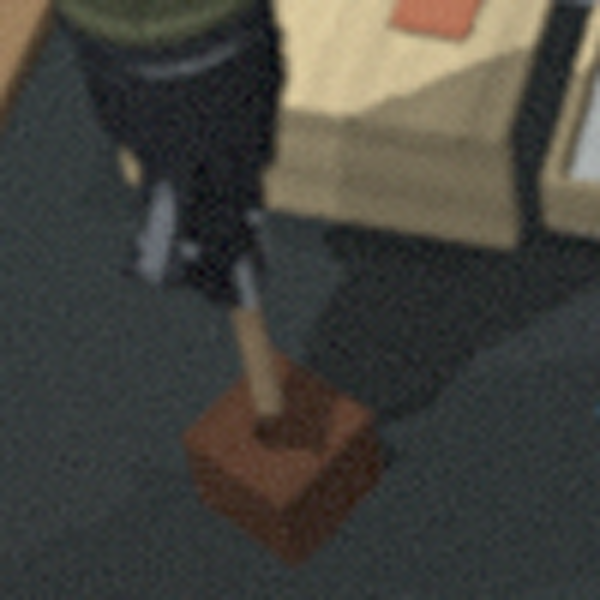

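Run:
```python
from h import *
c=load('wrist')
print('hole',ray2plane(c,[(254.5,195.2)],.055),'edge',ray2plane(c,[(257.2,192.2)],.067))
```

```text
hole [[0.60949974 0.27979299 0.055     ]] edge [[0.61574898 0.27752873 0.067     ]]
```

```bash
python3 -m crank '[[0,0,-2.3,0],[8,0,-2.3,0],[16,0,-2.3,0],[24,0,-2.3,0],[32,0,-2.3,0],[40,0,-2.3,0],[48,0,-2.3,0],[54,0,-2.3,0],[56,0,-2.3,0],[56,0,-2.3,0]]'; python3 -m crank '[[0,0,0,0],[0,0,0,0]]'; python3 -c "
from h import *
c=cap('wrist','w11.png');crop(cap('side'),150,200,250,300,6,'s11c.png')
plan([.6090,.2795,.1177],np.pi/2)"
```

```text
time_s: 14.12
tcp_pos: [0.6098, 0.2794, 0.1195]
ee_rot: [-0.5, -0.5, 0.5, -0.5]
ft_force: [-0.6, 0.4, -0.9]
gripper_width: 0.123
time_s: 14.28
tcp_pos: [0.6104, 0.2798, 0.1208]
ee_rot: [0.5, 0.5, -0.5, 0.5]
ft_force: [-0.3, 0.1, -0.5]
gripper_width: 0.123
tcp [0.6103 0.2797 0.1209] jawangle -1.5711 toolx [ 0.001  0.    -1.   ] tooly [ 1.    -0.     0.001]
shift mm [ 3.2 -1.3  0.2] len 3.4
turn -0.0
turn -3.142
```

View pics/w11.png

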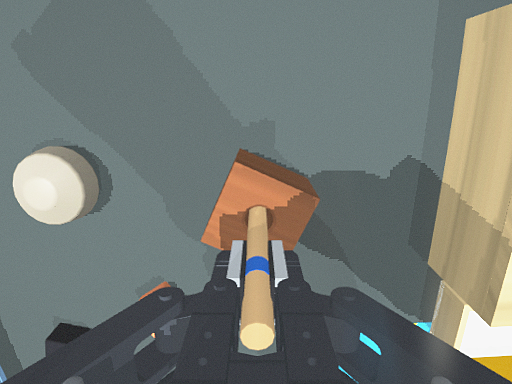

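View pics/s11c.png

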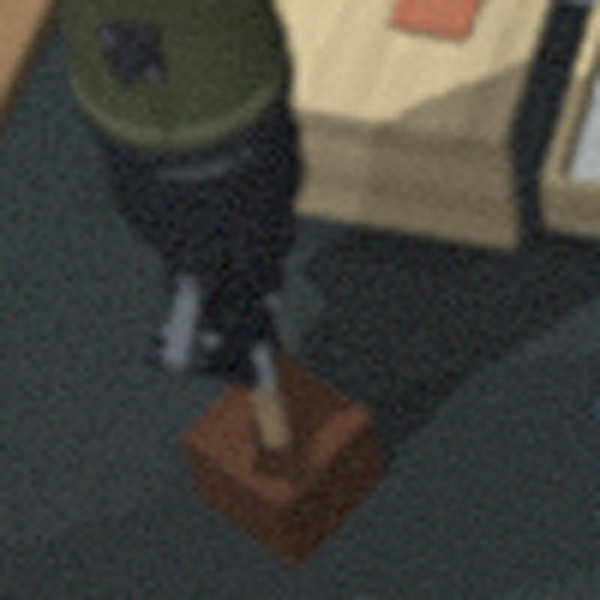

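```bash
python3 -m crank '[[1,0,0,0],[2,0,0,0],[2.5,0,0,0],[2.5,0,0,0]]'; python3 -m crank '[[0,0,0,0],[0,0,0,0],[0,0,0,0],[0,0,0,0],[0,0,0,0],[0,0,0,0]]' 80; python3 -m crank '[[-15,0,0,0],[-30,0,0,0],[-50,0,0,0],[-75,0,0,0],[-100,0,0,0],[-130,0,0,0],[-130,0,0,0],[-130,-30,0,0],[-130,-60,0,0],[-130,-60,0,0]]'; python3 -c "
from h import *
c=cap('wrist','w12.png');np.save('wrist_c.npy',c,allow_pickle=True)
plan([.6090,.2795,.1177],np.pi/2)"
```

```text
time_s: 14.72
tcp_pos: [0.6101, 0.2796, 0.1178]
ee_rot: [0.5, 0.5, -0.5, 0.5]
ft_force: [0.2, 0.5, -0.5]
gripper_width: 0.122
time_s: 15.22
tcp_pos: [0.6101, 0.2795, 0.1178]
ee_rot: [0.5, 0.5, -0.5, 0.5]
ft_force: [-0.7, 0.7, -0.8]
gripper_width: 0.688
time_s: 16.05
tcp_pos: [0.5443, 0.2808, 0.2481]
ee_rot: [0.498, 0.502, -0.5, 0.5]
ft_force: [-0.0, 0.3, -0.1]
gripper_width: 0.691
tcp [0.5472 0.2804 0.2484] jawangle -1.5677 toolx [-0.001 -0.    -1.   ] tooly [ 1.     0.003 -0.001]
shift mm [130.7  61.9   1.1] len 144.6
turn 0.003
turn -3.138
```

View pics/w12.png

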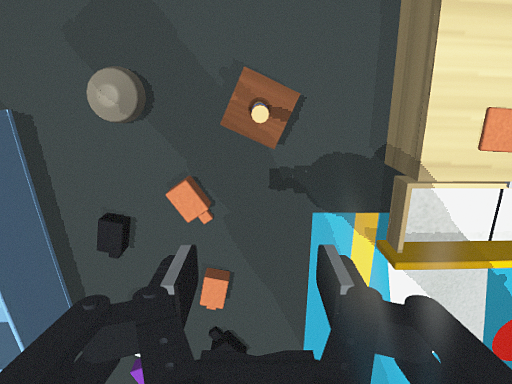

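Run:
```python
from h import *
c=load('wrist'); crop(c,150,160,240,320,4,'w12c.png')
```

```text
(no output)
```

View pics/w12c.png

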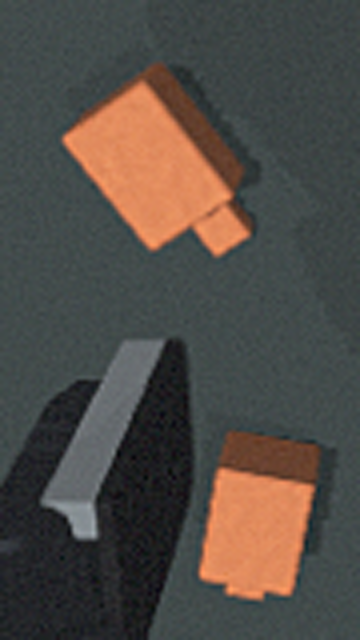

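```bash
cat >> h.py <<'E'
def block(c,corners,tab,x0,y0,f,z=.026):
    """corners in order around, first two spanning the back short end, opp. the tab; top face at z"""
    px=[((p[0]+.5)/f-.5+x0,(p[1]+.5)/f-.5+y0) for p in corners+[tab]]
    P=ray2plane(c,px[:4],z)[:,:2]; T=ray2plane(c,[px[4]],.010)[0,:2]
    L=[np.linalg.norm(P[i]-P[(i+1)%4]) for i in range(4)]
    ctr=P.mean(0); back=(P[0]+P[1])/2; fr=(P[2]+P[3])/2; d=fr-back
    print('ctr',ctr.round(4),'sides',np.round(L,4),'yaw(tab dir)',round(np.arctan2(d[1],d[0]),4),'tab',T.round(4),'tabyaw',np.arctan2(*(T-ctr)[::-1]).round(3))
    return ctr,np.arctan2(d[1],d[0])
E
python3 - <<'E'
from h import *
c=load('wrist')
block(c,[(147,80),(62,137),(152,252),(236,193)],(222,232),150,160,4)
block(c,[(318,482),(222,466),(200,580),(296,596)],(247,598),150,160,4)
E
```

```text
ctr [0.5028 0.3637] sides [0.0314 0.0435 0.0324 0.0422] yaw(tab dir) -2.5389 tab [0.4759 0.346 ] tabyaw -2.56
ctr [0.3771 0.3362] sides [0.0311 0.0447 0.0322 0.0448] yaw(tab dir) 2.9404 tab [0.3389 0.3439] tabyaw 2.943
```

```bash
python3 -m crank '[[0,-8,-15,-0.1],[20,-16,-30,-0.2],[40,-24,-45,-0.3],[60,-32,-60,-0.4],[80,-40,-75,-0.5],[100,-44,-83,-0.6],[120,-44,-83,-0.603],[138,-44,-83,-0.603],[138,-44,-83,-0.603],[138,-44,-83,-0.603]]' 90; python3 -m crank '[[0,0,0,0],[0,0,0,0],[0,0,0,0]]'; python3 -c "
from h import *
c=cap('wrist','w13.png');print(robot.sense()['joint_pos'].round(3))
plan([.5028,.3637,.017],-.968)"
```

```text
time_s: 16.93
tcp_pos: [0.5064, 0.3622, 0.1091]
ee_rot: [0.329, 0.626, -0.33, 0.626]
ft_force: [0.3, -0.2, 1.4]
gripper_width: 0.641
time_s: 17.18
tcp_pos: [0.5068, 0.363, 0.1112]
ee_rot: [0.33, 0.625, -0.328, 0.626]
ft_force: [0.2, 0.8, 0.7]
gripper_width: 0.647
[-0.327  0.676 -0.561  1.675  0.434  0.915 -2.026]
tcp [0.5067 0.3629 0.111 ] jawangle -0.9684 toolx [ 0.002  0.001 -1.   ] tooly [0.824 0.567 0.002]
shift mm [94.  -2.9 -2.8] len 94.1
turn 3.141
turn -0.0
turn -3.142
```

View pics/w13.png

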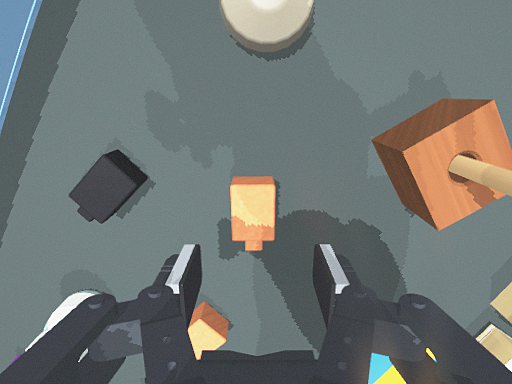

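Run:
```python
from h import *
c=robot.capture('wrist');np.save('wrist_c.npy',c,allow_pickle=True); crop(c,210,160,310,260,6,'w13c.png')
```

```text
(no output)
```

View pics/w13c.png

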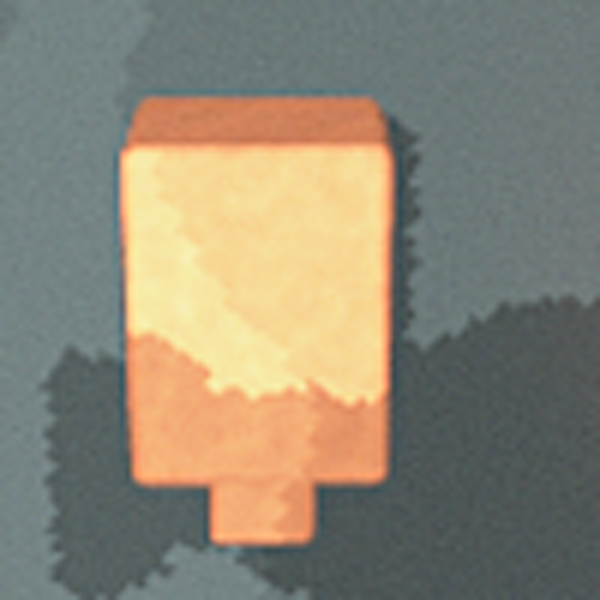

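Run:
```python
from h import *
c=load('wrist')
ct,y=block(c,[(393,146),(121,146),(133,485),(388,485)],(262,545),210,160,6)
plan([ct[0],ct[1],.017],y+np.pi/2)
```

```text
ctr [0.5026 0.364 ] sides [0.0319 0.0437 0.0317 0.0437] yaw(tab dir) -2.5325 tab [0.4711 0.3422] tabyaw -2.536
tcp [0.5065 0.3628 0.1108] jawangle -0.9684 toolx [ 0.001  0.001 -1.   ] tooly [0.824 0.567 0.002]
shift mm [93.8 -2.7 -3.2] len 93.9
turn 3.135
turn -0.007
turn -3.148
```

```bash
python3 -m crank '[[10,-2.5,-3,0],[30,-2.5,-3,0],[50,-2.5,-3,0],[70,-2.5,-3,0],[82,-2.5,-3,0],[90,-2.5,-3,0],[93,-2.5,-3,0],[93,-2.5,-3,0],[93,-2.5,-3,0]]'; python3 -m crank '[[0,0,0,0],[0,0,0,0],[0,0,0,0]]'; python3 -c "
from h import *
plan([.5026,.364,.017],-.965)"
```

```text
time_s: 18.03
tcp_pos: [0.5026, 0.3641, 0.0174]
ee_rot: [0.329, 0.626, -0.329, 0.626]
ft_force: [0.9, -1.2, -0.2]
gripper_width: 0.65
time_s: 18.28
tcp_pos: [0.5027, 0.3638, 0.0175]
ee_rot: [0.329, 0.626, -0.329, 0.626]
ft_force: [-0.8, -0.3, -0.1]
gripper_width: 0.644
tcp [0.5027 0.3638 0.0175] jawangle -0.9682 toolx [ 0.001  0.001 -1.   ] tooly [0.824 0.567 0.001]
shift mm [ 0.5  0.  -0.2] len 0.6
turn 3.138
turn -0.003
turn -3.145
```

```bash
python3 -m crank '[[0,0,0,0],[0,0,0,0],[0,0,0,0],[0,0,0,0],[0,0,0,0],[0,0,0,0],[0,0,0,0],[0,0,0,0]]' 255 40; python3 -m crank '[[-10,0,0,0],[-30,0,0,0],[-50,0,0,0],[-75,0,0,0],[-100,0,0,0],[-120,0,0,0],[-120,0,0,0],[-120,0,0,0]]'; python3 -c "
from h import *
c=cap('wrist','w14.png');np.save('wrist_c.npy',c,allow_pickle=True)
t=cap('top');np.save('top_c.npy',t,allow_pickle=True);crop(t,200,110,330,250,4,'t14.png')
plan([.49,.068,.137],-np.pi/2)"
```

```text
time_s: 18.95
tcp_pos: [0.5025, 0.3638, 0.0173]
ee_rot: [0.329, 0.626, -0.329, 0.626]
ft_force: [-0.4, 0.4, 5.9]
gripper_width: 0.364
time_s: 19.62
tcp_pos: [0.5027, 0.3639, 0.1381]
ee_rot: [0.33, 0.625, -0.328, 0.626]
ft_force: [0.2, -0.4, -1.8]
gripper_width: 0.365
tcp [0.502  0.363  0.1361] jawangle -0.9681 toolx [-0.001 -0.001 -1.   ] tooly [ 0.824  0.567 -0.001]
shift mm [  -0.6 -177.1  236.2] len 295.2
turn 0.603
turn -2.539
```

View pics/w14.png

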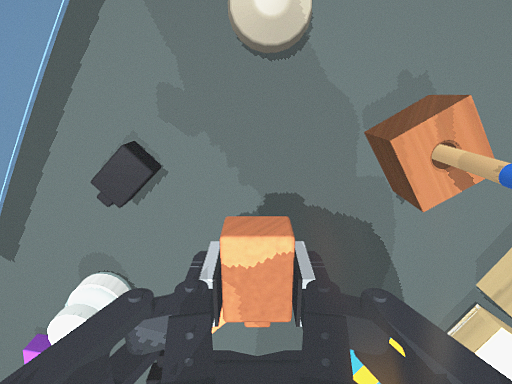

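View pics/t14.png

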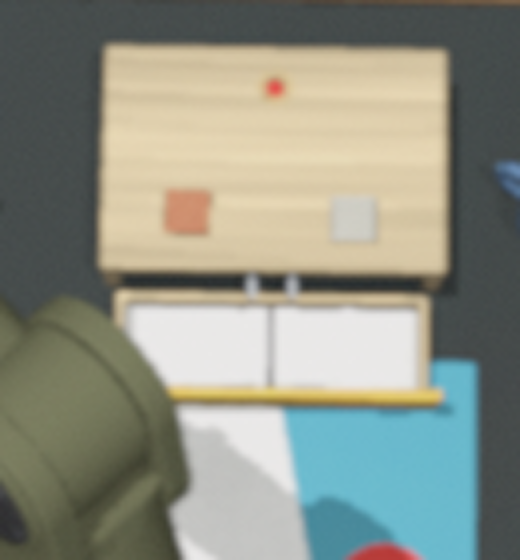

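Run:
```python
from h import *
t=load('top'); s=cap('side','s14.png')
g=lambda p:((p[0]+.5)/4-.5+200,(p[1]+.5)/4-.5+110)
print('line back/front',ray2plane(t,[g((270.5,308)),g((269,385))],.012).round(4))
print('side walls top inner', ray2plane(t,[g((128,306)),g((418,312))],.042).round(4))
print('outer walls z.042 back', ray2plane(t,[g((113,290)),g((431,296))],.042).round(4))
print('front top outer edge z.066', ray2plane(t,[g((176,389)),g((442,392)),],.066).round(4))
print('cab front edge', ray2plane(t,[g((98,268)),g((449,275)),],.085).round(4))
crop(s,220,140,300,250,6,'s14c.png');np.save('side_c.npy',s,allow_pickle=True)
```

```text
line back/front [[ 0.5248 -0.0212  0.012 ]
 [ 0.4544 -0.0212  0.012 ]]
side walls top inner [[ 0.5186  0.1061  0.042 ]
 [ 0.5186 -0.1523  0.042 ]]
outer walls z.042 back [[ 0.5328  0.1199  0.042 ]
 [ 0.5333 -0.1638  0.042 ]]
front top outer edge z.066 [[ 0.4416  0.0605  0.066 ]
 [ 0.4438 -0.1717  0.066 ]]
cab front edge [[ 0.544   0.1306  0.085 ]
 [ 0.5442 -0.1754  0.085 ]]
```

View pics/s14c.png

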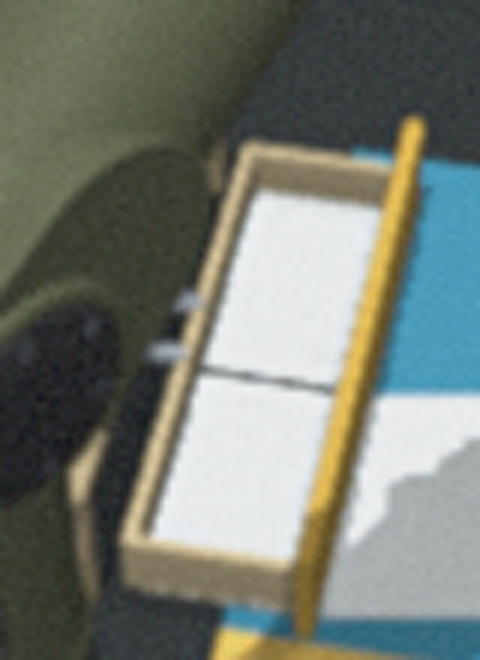

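```bash
python3 -m crank '[[0,-18,24,0.06],[0,-36,48,0.12],[0,-54,72,0.18],[0,-72,96,0.24],[0,-90,120,0.3],[0,-108,144,0.36],[0,-126,168,0.42],[0,-144,192,0.48],[0,-162,216,0.54],[0,-177,240,0.603]]'; python3 -m crank '[[0,0,0,0],[0,0,0,0],[0,0,0,0],[0,0,0,0],[0,0,0,0]]';  python3 -c "
from h import *
c=cap('wrist','w15.png');np.save('wrist_c.npy',c,allow_pickle=True)
plan([.492,.064,.030],-np.pi/2);print(robot.sense()['joint_pos'].round(3))"
```

```text
time_s: 20.6
tcp_pos: [0.4912, 0.0637, 0.1358]
ee_rot: [-0.5, -0.5, 0.502, -0.499]
ft_force: [-0.7, -0.7, -0.5]
gripper_width: 0.366
time_s: 21.02
tcp_pos: [0.4924, 0.0669, 0.1366]
ee_rot: [0.499, 0.501, -0.499, 0.5]
ft_force: [-0.0, 0.8, -0.2]
gripper_width: 0.364
tcp [0.4924 0.0668 0.1366] jawangle -1.5688 toolx [-0.     0.001 -1.   ] tooly [ 1.     0.002 -0.   ]
shift mm [106.6  -0.4   2.9] len 106.7
turn 3.144
turn 0.002
turn -3.14
[ 0.126  0.46  -0.444  1.979  0.279  0.762 -2.05 ]
```

View pics/w15.png

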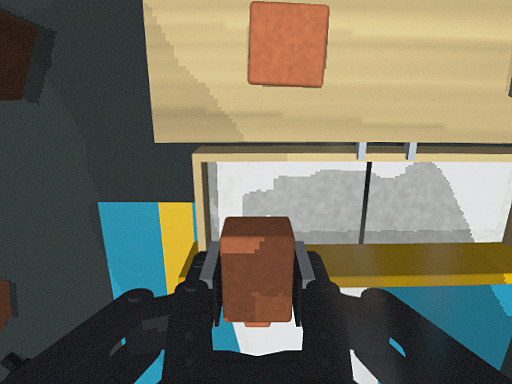

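Run:
```python
from h import *
c=load('wrist')
print('line',ray2plane(c,[(370,165),(361.5,241)],.012).round(4))
print('left wall inner floor',ray2plane(c,[(218,170)],.012).round(4),'left inner top', ray2plane(c,[(208,165),(206,215)],.042).round(4))
print('back wall inner top',ray2plane(c,[(300,162),(450,162)],.042).round(4),'outer',ray2plane(c,[(300,153),(450,153)],.042).round(4))
print('front top inner/outer',ray2plane(c,[(350,243),(350,273)],.066).round(4))
```

```text
line [[ 0.5167 -0.0255  0.012 ]
 [ 0.4478 -0.0256  0.012 ]]
left wall inner floor [[0.5119 0.0998 0.012 ]] left inner top [[0.5224 0.1031 0.042 ]
 [0.4837 0.1063 0.042 ]]
back wall inner top [[ 0.5249  0.0367  0.042 ]
 [ 0.5258 -0.0743  0.042 ]] outer [[ 0.5314  0.037   0.042 ]
 [ 0.5325 -0.0731  0.042 ]]
front top inner/outer [[ 4.723e-01  2.200e-03  6.600e-02]
 [ 4.482e-01 -2.000e-04  6.600e-02]]
```

```bash
python3 -m crank '[[10,-1,5,0],[25,-1,5,0],[40,-1,5,0],[55,-1,5,0],[70,-1,5,0],[82,-1,5,0],[90,-1,5,0],[90,-1,5,0],[90,-1,5,0],[90,-1,5,0]]'; python3 -c "
from h import *
c=cap('wrist','w16.png')
plan([.491,.062,.030],-np.pi/2)"
```

```text
time_s: 21.9
tcp_pos: [0.4919, 0.061, 0.0473]
ee_rot: [0.5, 0.5, -0.5, 0.5]
ft_force: [0.1, 0.4, -0.1]
gripper_width: 0.365
tcp [0.492  0.0609 0.0475] jawangle -1.5708 toolx [ 0.001  0.    -1.   ] tooly [1.    0.    0.001]
shift mm [17.5 -1.  -1.1] len 17.5
turn 3.142
turn 0.0
turn -3.142
```

View pics/w16.png

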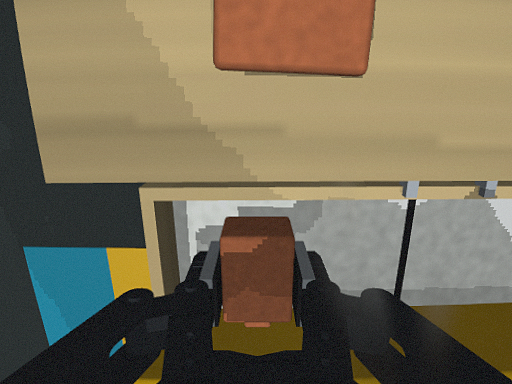

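```bash
python3 -m crank '[[4,0,0,0],[8,0,0,0],[12,0,0,0],[15,0,0,0],[16,0,0,0],[16,0,0,0],[16,0,0,0]]'; python3 -c "
from h import *
plan([.491,.062,.030],-np.pi/2)"
```

```text
time_s: 22.53
tcp_pos: [0.4915, 0.0607, 0.0307]
ee_rot: [-0.5, -0.5, 0.5, -0.5]
ft_force: [0.2, 0.5, -0.9]
gripper_width: 0.368
tcp [0.4915 0.0607 0.0307] jawangle -1.571 toolx [-0.  0. -1.] tooly [ 1. -0. -0.]
shift mm [ 0.7 -0.5 -1.3] len 1.6
turn 3.141
turn -0.0
turn -3.142
```

```bash
python3 -m crank '[[1,0,0,0],[1.5,0,0,0],[1.5,0,0,0]]'; python3 -m crank '[[0,0,0,0],[0,0,0,0],[0,0,0,0],[0,0,0,0]]' 130; python3 -m crank '[[-8,0,0,0],[-20,0,0,0],[-40,0,0,0],[-65,0,0,0],[-95,0,0,0],[-130,0,0,0],[-160,0,0,0],[-190,0,0,0],[-190,0,0,0],[-190,0,0,0]]';python3 -c "
from h import *
c=cap('wrist','w17.png');np.save('wrist_c.npy',c,allow_pickle=True)
plan([.491,.062,.030],-np.pi/2)"
```

```text
time_s: 22.78
tcp_pos: [0.4916, 0.0606, 0.0293]
ee_rot: [0.5, 0.5, -0.5, 0.5]
ft_force: [-0.2, 0.8, 0.1]
gripper_width: 0.367
time_s: 23.12
tcp_pos: [0.4916, 0.0606, 0.0294]
ee_rot: [0.5, 0.5, -0.5, 0.5]
ft_force: [0.7, -0.3, -0.3]
gripper_width: 0.489
time_s: 23.95
tcp_pos: [0.4923, 0.0608, 0.2214]
ee_rot: [0.501, 0.499, -0.499, 0.501]
ft_force: [-0.9, 0.7, -0.3]
gripper_width: 0.487
tcp [0.4914 0.0604 0.2199] jawangle -1.5713 toolx [ 0.001 -0.    -1.   ] tooly [ 1.    -0.     0.001]
shift mm [189.9  -0.7  -1.6] len 189.9
turn 3.141
turn -0.0
turn -3.142
```

View pics/w17.png

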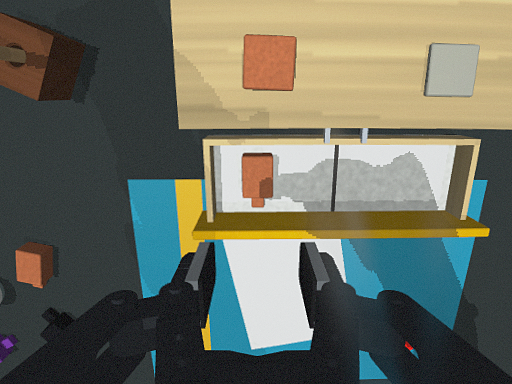

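```bash
python3 -c "
from h import *
t=cap('top','t17.png');crop(t,110,130,240,280,4,'t17c.png')"
```

```text
(no output)
```

View pics/t17.png

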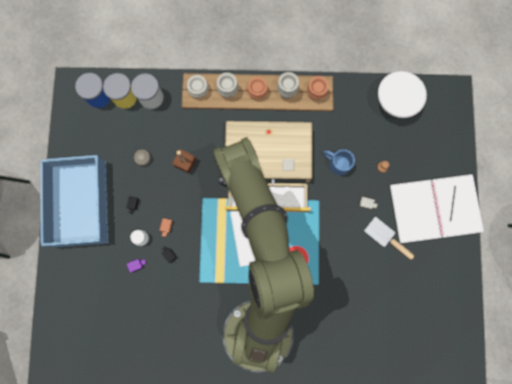

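```bash
python3 -m crank '[[0,-8,-20,-0.12],[0,-16,-40,-0.24],[0,-24,-60,-0.36],[0,-32,-80,-0.48],[0,-40,-100,-0.6],[0,-48,-120,-0.72],[0,-56,-140,-0.84],[0,-64,-160,-0.96],[0,-72,-180,-1.08],[0,-80,-200,-1.2]]' 80; python3 -m crank '[[0,0,0,-0.12],[0,0,0,-0.24],[0,0,0,-0.36],[0,0,0,-0.48],[0,0,0,-0.6],[0,0,0,-0.72],[0,0,0,-0.84],[0,0,0,-0.96],[0,0,0,-1.08],[0,0,0,-1.2]]';python3 -m crank '[[0,0,0,-0.12],[0,0,0,-0.24],[0,0,0,-0.36],[0,0,0,-0.48],[0,0,0,-0.54],[0,0,0,-0.54],[0,0,0,-0.54]]';python3 -c "
from h import *
c=cap('wrist','w18.png');np.save('wrist_c.npy',c,allow_pickle=True);print(robot.sense()['joint_pos'].round(3))
plan([.377,.336,.12],2.94+np.pi/2)"
```

```text
time_s: 24.88
tcp_pos: [0.4104, 0.261, 0.218]
ee_rot: [0.128, 0.696, -0.129, 0.695]
ft_force: [-0.2, -0.5, 0.3]
gripper_width: 0.691
time_s: 25.72
tcp_pos: [0.411, 0.2601, 0.218]
ee_rot: [-0.287, 0.647, 0.287, 0.645]
ft_force: [0.6, 0.8, 0.5]
gripper_width: 0.687
time_s: 26.3
tcp_pos: [0.4112, 0.2603, 0.2182]
ee_rot: [-0.446, 0.549, 0.447, 0.548]
ft_force: [-0.8, -0.2, -0.4]
gripper_width: 0.688
[ 0.217  0.602 -1.331  1.886  0.636  1.178  0.025]
tcp [0.4112 0.2603 0.2185] jawangle 1.3669 toolx [-0.002 -0.    -1.   ] tooly [-0.979  0.202  0.002]
shift mm [98.5 48.7 67.2] len 128.8
turn -0.002
turn -3.144
```

View pics/w18.png

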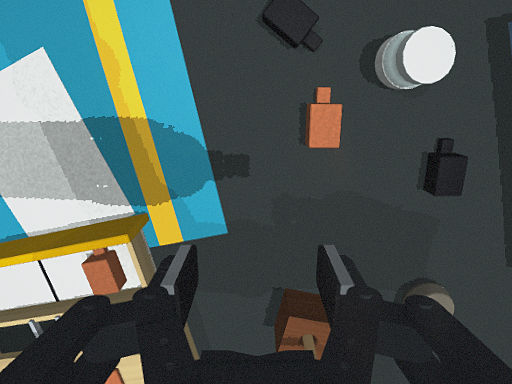

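```bash
python3 -m crank '[[0,8,11,0],[0,16,22,0],[0,24,33,0],[0,24,33,0],[0,24,33,0]]'; python3 -c "
from h import *
print(robot.sense()['joint_pos'].round(3))
plan([.377,.336,.12],2.94+np.pi/2)"
```

```text
time_s: 26.77
tcp_pos: [0.3943, 0.298, 0.2192]
ee_rot: [-0.447, 0.548, 0.447, 0.548]
ft_force: [-0.6, -0.5, -0.6]
gripper_width: 0.687
[ 0.118  0.602 -1.31   1.869  0.633  1.18  -0.043]
tcp [0.3943 0.298  0.2192] jawangle 1.3693 toolx [ 0. -0. -1.] tooly [-0.98  0.2  -0.  ]
shift mm [99.2 24.6 33.8] len 107.6
turn 0.0
turn -3.141
```

```bash
python3 -m crank '[[20,8,11,0],[40,16,22,0],[60,24,33,0],[80,25,34,0],[90,25,34,0],[90,25,34,0],[90,25,34,0],[90,25,34,0]]'; python3 -c "
from h import *
print(robot.sense()['joint_pos'].round(3))
c=cap('wrist','w19.png');np.save('wrist_c.npy',c,allow_pickle=True);crop(c,180,110,330,260,4,'w19c.png')
plan([.377,.336,.12],2.94+np.pi/2)"
```

```text
time_s: 27.43
tcp_pos: [0.3777, 0.3359, 0.1301]
ee_rot: [-0.447, 0.548, 0.447, 0.548]
ft_force: [1.0, 0.3, -0.3]
gripper_width: 0.685
[-0.057  0.703 -1.178  1.962  0.775  1.024 -0.233]
tcp [0.3777 0.3361 0.1303] jawangle 1.3677 toolx [ 0.001  0.001 -1.   ] tooly [-0.979  0.202 -0.001]
shift mm [10.3  0.7 -0.2] len 10.3
turn -0.001
turn -3.143
```

View pics/w19c.png

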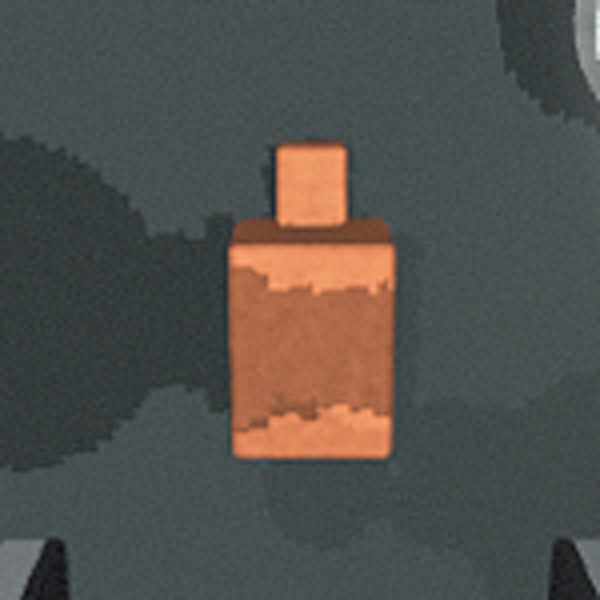

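View pics/w19.png

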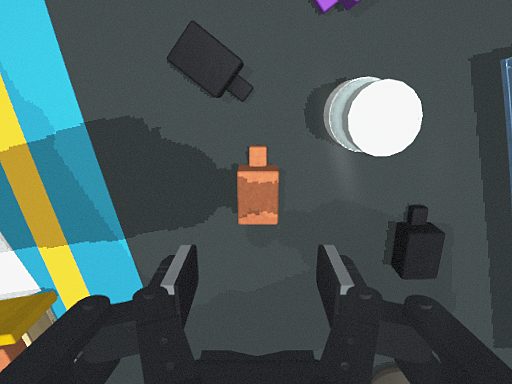

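Run:
```python
from h import *
c=load('wrist')
ct,y=block(c,[(232,459),(392,459),(395,244),(229,244)],(311,145),180,110,4)
plan([ct[0],ct[1],.017],y+np.pi/2)
```

```text
ctr [0.3774 0.3376] sides [0.032  0.044  0.0314 0.044 ] yaw(tab dir) 2.9402 tab [0.3398 0.3452] tabyaw 2.944
tcp [0.3777 0.3361 0.1303] jawangle 1.3677 toolx [ 0.001  0.001 -1.   ] tooly [-0.979  0.202 -0.001]
shift mm [113.3   0.8   1.3] len 113.3
turn -0.002
turn -3.143
```

```bash
python3 -m crank '[[15,0.8,1.3,0],[35,0.8,1.3,0],[55,0.8,1.3,0],[75,0.8,1.3,0],[95,0.8,1.3,0],[106,0.8,1.3,0],[113,0.8,1.3,0],[113,0.8,1.3,0],[113,0.8,1.3,0],[113,0.8,1.3,0]]'; python3 -c "
from h import *
print(robot.sense()['joint_pos'].round(3))
plan([.3774,.3376,.017],2.94+np.pi/2)"
```

```text
time_s: 28.32
tcp_pos: [0.377, 0.338, 0.0173]
ee_rot: [-0.447, 0.547, 0.447, 0.548]
ft_force: [0.1, -0.4, 0.0]
gripper_width: 0.69
[-0.168  0.844 -1.008  2.06   1.009  0.843 -0.423]
tcp [0.377  0.338  0.0173] jawangle 1.3686 toolx [ 0.001  0.001 -1.   ] tooly [-0.98   0.201 -0.001]
shift mm [ 0.3 -0.5 -0.3] len 0.7
turn -0.001
turn -3.142
```

```bash
python3 -m crank '[[0,0,0,0],[0,0,0,0],[0,0,0,0],[0,0,0,0],[0,0,0,0],[0,0,0,0],[0,0,0,0],[0,0,0,0]]' 255 40; python3 -m crank '[[-10,0,0,0],[-30,0,0,0],[-50,0,0,0],[-75,0,0,0],[-100,0,0,0],[-120,0,0,0],[-120,0,0,0],[-120,0,0,0]]'; python3 -c "
from h import *
c=cap('wrist','w20.png');print(robot.sense()['joint_pos'].round(3))
plan([.491,.006,.137],np.pi/2)"
```

```text
time_s: 28.98
tcp_pos: [0.3769, 0.3378, 0.0171]
ee_rot: [-0.447, 0.547, 0.447, 0.548]
ft_force: [0.2, -0.9, 7.0]
gripper_width: 0.366
time_s: 29.65
tcp_pos: [0.3768, 0.3377, 0.1375]
ee_rot: [-0.447, 0.547, 0.447, 0.549]
ft_force: [-0.5, -0.3, -0.7]
gripper_width: 0.362
[-0.057  0.693 -1.181  1.954  0.76   1.033 -0.223]
tcp [0.3766 0.3371 0.1364] jawangle 1.3686 toolx [ 0.001 -0.    -1.   ] tooly [-0.98   0.201 -0.001]
shift mm [  -0.4 -178.6 -301.4] len 350.3
turn 2.939
turn -0.202
```

View pics/w20.png

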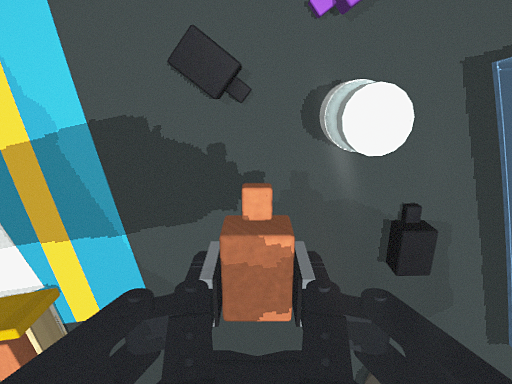

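```bash
python3 -m crank '[[0,-18,-30,-0.02],[0,-36,-60,-0.04],[0,-54,-90,-0.06],[0,-72,-120,-0.08],[0,-90,-150,-0.1],[0,-90,-150,-0.1],[0,-90,-150,-0.1]]'; python3 -c "
from h import *
print(robot.sense()['joint_pos'].round(3))
plan([.491,.006,.137],np.pi/2)"
```

```text
time_s: 30.28
tcp_pos: [0.4347, 0.1696, 0.1348]
ee_rot: [-0.472, 0.527, 0.473, 0.525]
ft_force: [-0.5, 0.8, -0.0]
gripper_width: 0.367
[ 0.364  0.692 -1.278  2.047  0.792  1.03   0.148]
tcp [0.4347 0.1696 0.1348] jawangle 1.4641 toolx [-0.003 -0.001 -1.   ] tooly [-0.994  0.107  0.003]
shift mm [  -2.1  -73.4 -156.7] len 173.0
turn 3.035
turn -0.107
turn -3.248
```

```bash
python3 -m crank '[[0,-15,-32,-0.02],[0,-30,-64,-0.04],[0,-45,-96,-0.06],[0,-60,-128,-0.08],[0,-72,-154,-0.107],[0,-73,-156,-0.107],[0,-73,-156,-0.107],[0,-73,-156,-0.107]]'; python3 -c "
from h import *
print(robot.sense()['joint_pos'].round(3))
c=cap('wrist','w21.png');c=cap('wrist');np.save('wrist_c.npy',c,allow_pickle=True)
plan([.491,.006,.137],np.pi/2)"
```

```text
time_s: 30.95
tcp_pos: [0.4909, 0.0116, 0.1361]
ee_rot: [-0.501, 0.498, 0.502, 0.499]
ft_force: [-0.3, 0.3, -0.8]
gripper_width: 0.363
[ 0.712  0.759 -1.331  1.989  0.841  1.11   0.582]
tcp [0.4909 0.012  0.1364] jawangle 1.5791 toolx [ 0.     0.001 -1.   ] tooly [-1.    -0.008 -0.   ]
shift mm [-0.6 -0.  -6. ] len 6.1
turn 3.15
turn 0.008
turn -3.133
```

View pics/w21.png

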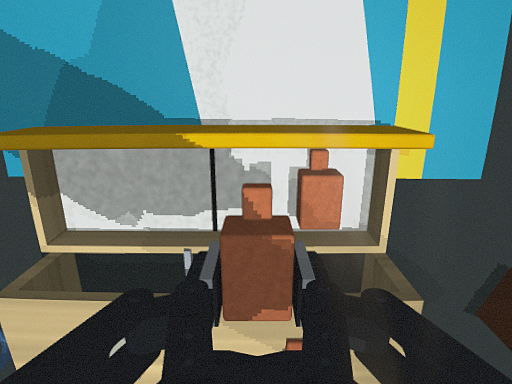

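Run:
```python
from h import *
c=load('wrist')
print('line',ray2plane(c,[(213,155),(214.5,228)],.012).round(4))
print('blk1 top face', ray2plane(c,[(301,171),(343,170),(340,221),(301,221)],.038).round(4))
print('tab', ray2plane(c,[(319,151)],.022).round(4))
print('back wall top inner',ray2plane(c,[(200,230)],.042), ray2plane(c,[(372,230),(379,160)],.012).round(4))
crop(c,180,120,420,250,3,'w21c.png')
```

```text
line [[ 0.4603 -0.0229  0.012 ]
 [ 0.5245 -0.0237  0.012 ]]
blk1 top face [[0.467  0.0454 0.038 ]
 [0.4659 0.0766 0.038 ]
 [0.5066 0.0779 0.038 ]
 [0.5068 0.0474 0.038 ]]
tab [[0.4546 0.061  0.022 ]]
back wall top inner [[ 0.51323212 -0.03078891  0.042     ]] [[0.5255 0.1148 0.012 ]
 [0.463  0.1132 0.012 ]]
```

View pics/w21c.png

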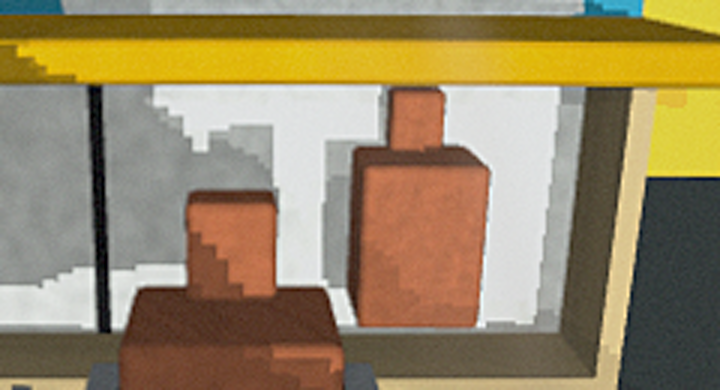

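```bash
python3 -m crank '[[10,0,-6,0],[25,0,-6,0.008],[40,0,-6,0.008],[55,0,-6,0.008],[70,0,-6,0.008],[80,0,-6,0.008],[88,0,-6,0.008],[88,0,-6,0.008],[88,0,-6,0.008],[88,0,-6,0.008]]'; python3 -c "
from h import *
c=cap('wrist','w22.png')
print(robot.sense()['joint_pos'].round(3))
plan([.491,.006,.030],np.pi/2)"
```

```text
time_s: 31.88
tcp_pos: [0.4917, 0.0043, 0.0488]
ee_rot: [-0.5, 0.5, 0.499, 0.501]
ft_force: [0.3, 0.3, -1.1]
gripper_width: 0.366
[ 0.648  0.865 -1.201  2.074  1.021  0.983  0.449]
tcp [0.4918 0.0042 0.0489] jawangle 1.5681 toolx [ 0.001  0.    -1.   ] tooly [-1.     0.003 -0.001]
shift mm [18.9  0.9  1.8] len 19.0
turn 3.139
turn -0.003
turn -3.144
```

View pics/w22.png

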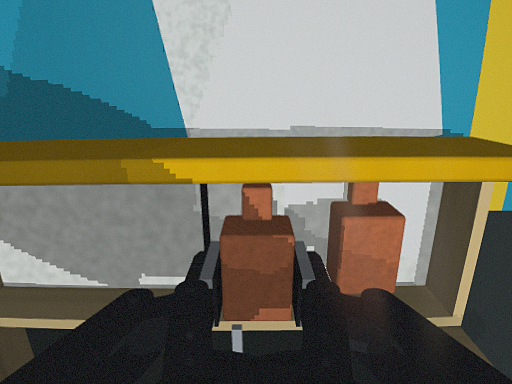

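```bash
python3 -m crank '[[4,0.5,1,0],[8,0.5,1,0],[12,0.5,1,0],[16,0.5,1,0],[18,0.5,1,0],[19,0.5,1,0],[19,0.5,1,0],[19,0.5,1,0]]'; python3 -m crank '[[0,0,0,0],[0,0,0,0]]'; python3 -c "
from h import *
plan([.491,.006,.030],np.pi/2)"
```

```text
time_s: 32.6
tcp_pos: [0.4909, 0.005, 0.0293]
ee_rot: [-0.499, 0.501, 0.499, 0.501]
ft_force: [0.3, -1.4, -0.7]
gripper_width: 0.369
time_s: 32.77
tcp_pos: [0.491, 0.0049, 0.0293]
ee_rot: [-0.499, 0.501, 0.499, 0.501]
ft_force: [0.0, -0.0, -0.4]
gripper_width: 0.365
tcp [0.491  0.0049 0.0293] jawangle 1.568 toolx [ 0.  0. -1.] tooly [-1.     0.003 -0.   ]
shift mm [-0.7 -0.   1.1] len 1.3
turn 3.139
turn -0.003
turn -3.144
```

```bash
python3 -m crank '[[0,0,0,0],[0,0,0,0],[0,0,0,0],[0,0,0,0]]' 130; python3 -m crank '[[-8,0,0,0],[-20,0,0,0],[-40,0,0,0],[-65,0,0,0],[-95,0,0,0],[-130,0,0,0],[-160,0,0,0],[-190,0,0,0],[-190,0,0,0],[-190,0,0,0]]';python3 -c "
from h import *
c=cap('wrist','w23.png');np.save('wrist_c.npy',c,allow_pickle=True)
t=cap('top','t23.png');np.save('top_c.npy',t,allow_pickle=True);crop(t,310,120,440,280,4,'t23c.png')
print(robot.sense()['joint_pos'].round(3))
plan([.491,.062,.030],-np.pi/2)"
```

```text
time_s: 33.1
tcp_pos: [0.491, 0.0049, 0.0293]
ee_rot: [-0.499, 0.501, 0.499, 0.501]
ft_force: [-0.2, 1.0, 0.0]
gripper_width: 0.49
time_s: 33.93
tcp_pos: [0.4915, 0.0053, 0.2212]
ee_rot: [-0.5, 0.5, 0.498, 0.501]
ft_force: [0.2, -0.7, -1.0]
gripper_width: 0.495
[ 0.779  0.634 -1.377  1.878  0.671  1.212  0.744]
tcp [0.4904 0.0045 0.2189] jawangle 1.568 toolx [-0.001 -0.001 -1.   ] tooly [-1.     0.003  0.001]
shift mm [188.8  -0.5  57.6] len 197.4
turn 3.139
turn -0.003
turn -3.144
```

View pics/w23.png

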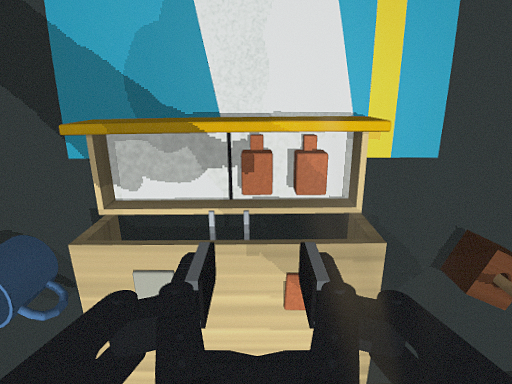

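View pics/t23c.png

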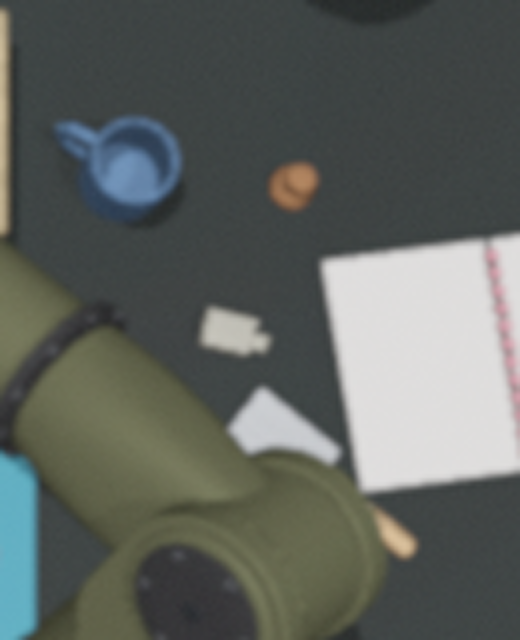

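Run:
```python
from h import *
t=load('top')
crop(t,350,190,390,215,15,'t23d.png')
print(ray2plane(t,[(367,202.4)],.026), ray2plane(t,[(375.5,205.7)],.01))
h=cv2.cvtColor(t['color'],cv2.COLOR_BGR2HSV)
for ce,a,m in blobs(t,(15,0,130),(60,45,255),20,(350,190,390,215)): print(ce,a)
plan([.45,-.36,.20],-.349)
```

```text
[[ 0.47239947 -0.3795478   0.026     ]] [[ 0.46339978 -0.41365807  0.01      ]]
[367.73188406 202.68115942] 138
tcp [0.4904 0.0045 0.2189] jawangle 1.568 toolx [-0.001 -0.001 -1.   ] tooly [-1.     0.003  0.001]
shift mm [  19.2   39.4 -364.6] len 367.3
turn 1.917
turn -1.225
```

View pics/t23d.png

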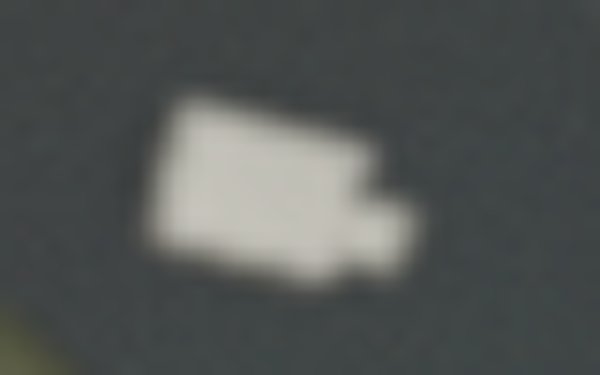

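```bash
python3 -m crank '[[0,2,-30,0.12],[0,5,-65,0.24],[0,8,-100,0.36],[0,11,-135,0.48],[0,14,-170,0.6],[0,17,-205,0.72],[0,20,-240,0.84],[0,23,-275,0.96],[0,26,-310,1.08],[0,30,-345,1.2]]' 80; python3 -c "
from h import *
print(robot.sense()['joint_pos'].round(3))
plan([.46,-.42,.20],-.251)"
```

```text
time_s: 34.87
tcp_pos: [0.4588, -0.3415, 0.2177]
ee_rot: [-0.127, 0.696, 0.128, 0.695]
ft_force: [1.1, 0.2, 0.0]
gripper_width: 0.688
[ 1.226  0.622 -1.06   1.678  0.577  1.194  0.384]
tcp [ 0.4588 -0.3415  0.2177] jawangle 0.3624 toolx [-0.002  0.002 -1.   ] tooly [-0.354  0.935  0.002]
shift mm [ 17.5 -73.8 -26.6] len 80.4
turn 0.613
turn -2.528
```

```bash
python3 -m crank '[[3,-12,-4,0.12],[6,-24,-8,0.24],[9,-36,-12,0.36],[12,-48,-16,0.48],[15,-60,-21,0.6],[17,-73,-26,0.613],[17,-73,-26,0.613],[17,-73,-26,0.613],[17,-73,-26,0.613]]'; python3 -c "
from h import *
c=cap('wrist','w24.png');np.save('wrist_c.npy',c,allow_pickle=True)
print(robot.sense()['joint_pos'].round(3))
plan([.46,-.42,.20],-.251)"
```

```text
time_s: 35.62
tcp_pos: [0.462, -0.4164, 0.2018]
ee_rot: [0.086, 0.702, -0.085, 0.702]
ft_force: [1.0, 1.2, 0.8]
gripper_width: 0.685
[ 1.188  0.649 -0.865  1.566  0.522  1.172 -0.026]
tcp [ 0.4622 -0.4163  0.2021] jawangle -0.2415 toolx [-0.     0.001 -1.   ] tooly [0.239 0.971 0.001]
shift mm [ 2.1 -4.1 -1.3] len 4.8
turn 3.151
turn 0.009
turn -3.132
```

View pics/w24.png

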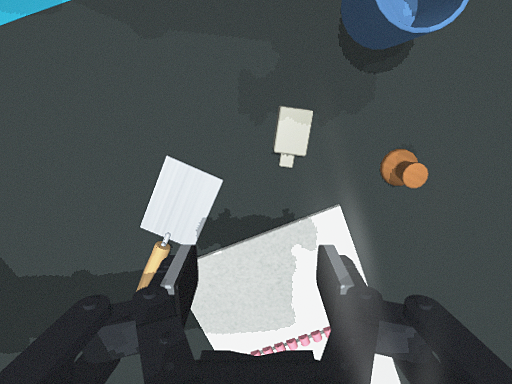

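Run:
```python
from h import *
c=load('wrist');crop(c,255,90,335,180,7,'w24c.png')
```

```text
(no output)
```

View pics/w24c.png

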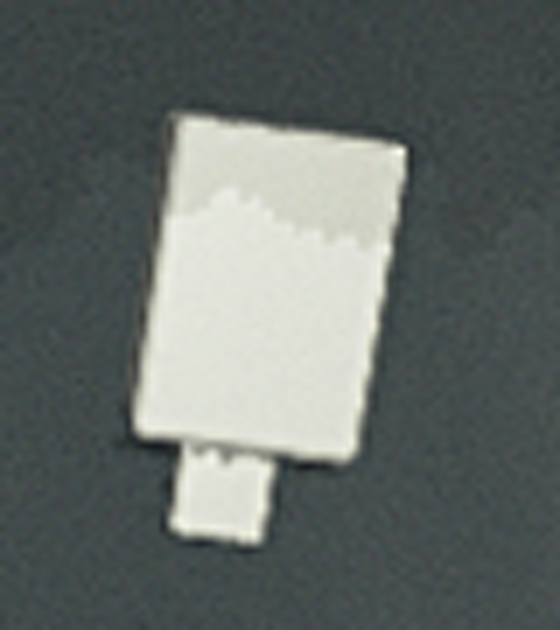

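Run:
```python
from h import *
c=load('wrist')
ct,y=block(c,[(408,148),(178,118),(137,436),(353,461)],(218,540),255,90,7)
plan([ct[0],ct[1],.10],y+np.pi/2)
```

```text
ctr [ 0.5069 -0.3799] sides [0.0312 0.0431 0.0304 0.0428] yaw(tab dir) -1.9331 tab [ 0.4935 -0.4155] tabyaw -1.932
tcp [ 0.4622 -0.4163  0.2021] jawangle -0.2415 toolx [-0.     0.001 -1.   ] tooly [0.239 0.971 0.001]
shift mm [102.2  45.9  34.7] len 117.3
turn 3.262
turn 0.121
turn -3.021
```

Run:
```python
from h import *
t=cap('top','t25.png');crop(t,310,120,440,280,4,'t25c.png')
s=cap('side','s25.png');crop(s,220,80,360,180,5,'s25c.png')
w=load('wrist')
P=[[.5069,-.3799,.026]]
print('expected px top',proj(t,P),'side',proj(s,P))
```

```text
expected px top [[366.96935122 192.90733639]] side [[280.71158573 126.27322619]]
```

View pics/t25c.png

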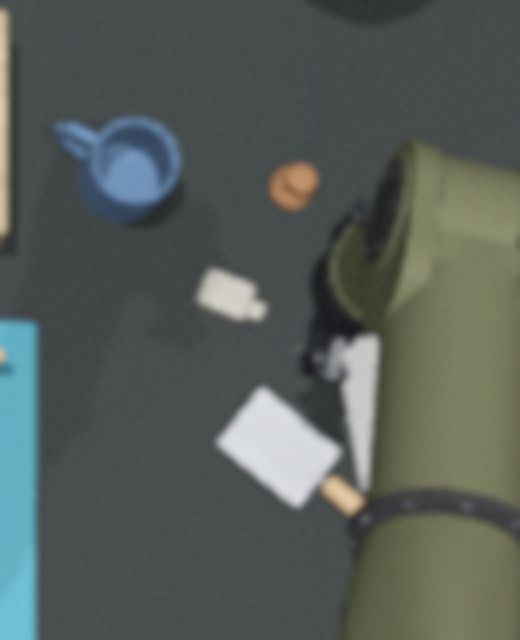

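View pics/s25c.png

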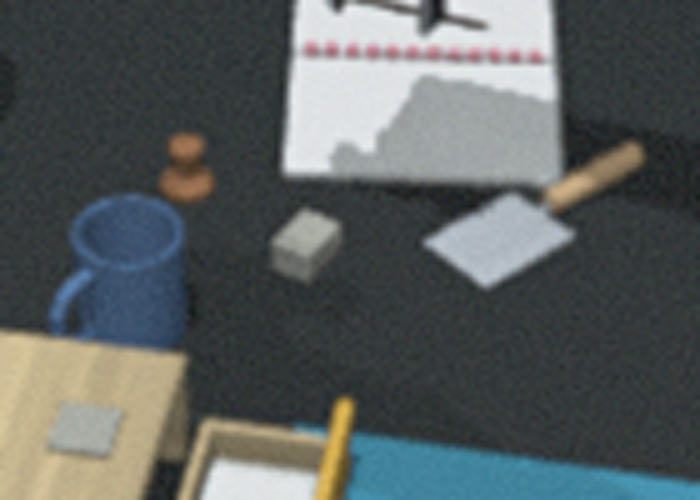

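```bash
python3 -m crank '[[20,9,7,0.06],[40,18,14,0.121],[60,27,21,0.121],[80,36,28,0.121],[92,46,34.5,0.121],[92,46,34.5,0.121],[92,46,34.5,0.121],[92,46,34.5,0.121]]' 100
python3 - <<'E'
from h import *
t=robot.capture('top'); print('stamp', ray2plane(t,[(382.7,166.8)],.02),ray2plane(t,[(382.7,166.8)],.043))
c=cap('wrist','w26.png');np.save('wrist_c.npy',c,allow_pickle=True);crop(c,200,140,320,260,5,'w26c.png')
plan([.507,-.380,.017],-.362)
print(robot.sense()['joint_pos'].round(3))
E
```

```text
time_s: 36.43
tcp_pos: [0.5066, -0.3817, 0.1113]
ee_rot: [0.128, 0.695, -0.129, 0.696]
ft_force: [-0.3, 0.7, -0.4]
gripper_width: 0.608
stamp [[ 0.60553204 -0.44001666  0.02      ]] [[ 0.60032118 -0.43428709  0.043     ]]
tcp [ 0.5064 -0.3823  0.1115] jawangle -0.3671 toolx [ 0.001 -0.001 -1.   ] tooly [ 0.359  0.933 -0.001]
shift mm [94.5  2.5 -0.4] len 94.5
turn 3.136
turn -0.005
turn -3.147
[ 1.043  0.741 -0.766  1.64   0.589  1.003 -0.285]
```

View pics/w26.png

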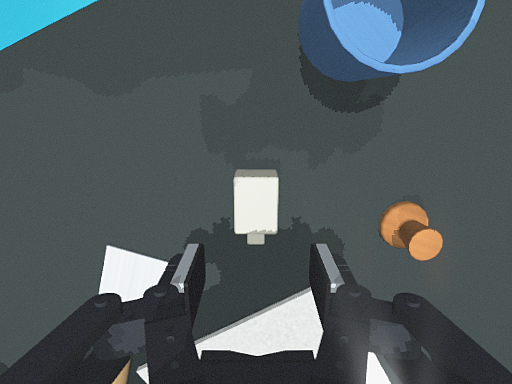

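View pics/w26c.png

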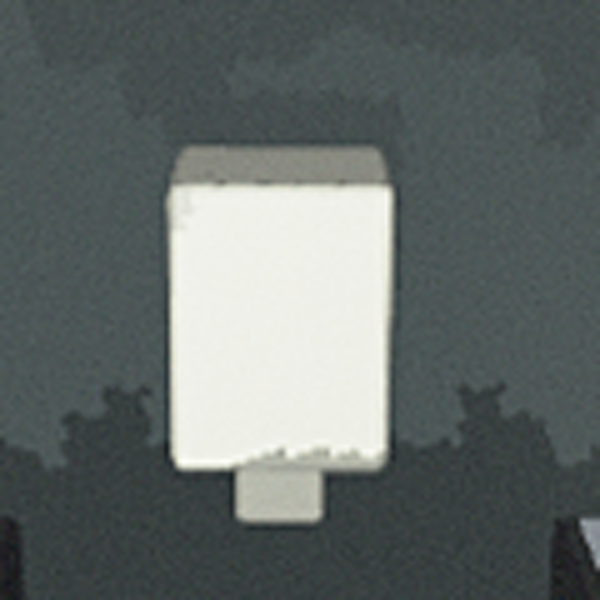

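Run:
```python
from h import *
c=load('wrist')
ct,y=block(c,[(393,185),(167,185),(172,471),(389,469)],(280,522),200,140,5)
plan([ct[0],ct[1],.017],y+np.pi/2)
```

```text
ctr [ 0.507  -0.3799] sides [0.0317 0.0437 0.0322 0.0434] yaw(tab dir) -1.936 tab [ 0.4932 -0.4155] tabyaw -1.94
tcp [ 0.5064 -0.3823  0.1115] jawangle -0.3671 toolx [ 0.001 -0.001 -1.   ] tooly [ 0.359  0.933 -0.001]
shift mm [94.5  2.5 -0.5] len 94.5
turn 3.14
turn -0.002
turn -3.143
```

```bash
python3 -m crank '[[10,2.5,-0.5,0],[30,2.5,-0.5,0],[50,2.5,-0.5,0],[70,2.5,-0.5,0],[82,2.5,-0.5,0],[90,2.5,-0.5,0],[94,2.5,-0.5,0],[94,2.5,-0.5,0],[94,2.5,-0.5,0],[94,2.5,-0.5,0]]'; python3 -c "
from h import *
plan([.507,-.380,.017],-.365)"
```

```text
time_s: 37.37
tcp_pos: [0.5077, -0.3789, 0.0173]
ee_rot: [0.129, 0.695, -0.129, 0.696]
ft_force: [-0.1, -0.4, -0.5]
gripper_width: 0.607
tcp [ 0.5077 -0.3789  0.0173] jawangle -0.3661 toolx [ 0.001 -0.001 -1.   ] tooly [ 0.358  0.934 -0.   ]
shift mm [ 0.3 -1.2 -0.2] len 1.3
turn 3.141
turn -0.001
turn -3.143
```

```bash
python3 -m crank '[[0,0,0,0],[0,0,0,0],[0,0,0,0],[0,0,0,0],[0,0,0,0],[0,0,0,0],[0,0,0,0],[0,0,0,0]]' 255 40; python3 -m crank '[[-10,0,0,0],[-30,0,0,0],[-50,0,0,0],[-75,0,0,0],[-100,0,0,0],[-120,0,0,0],[-120,0,0,0],[-120,0,0,0]]'; python3 -c "
from h import *
c=cap('wrist','w27.png');print(robot.sense()['joint_pos'].round(3))
plan([.491,-.088,.137],-np.pi/2)"
```

```text
time_s: 38.03
tcp_pos: [0.5076, -0.379, 0.0172]
ee_rot: [0.128, 0.695, -0.129, 0.696]
ft_force: [-0.0, 0.5, 5.5]
gripper_width: 0.369
time_s: 38.7
tcp_pos: [0.5074, -0.3789, 0.1378]
ee_rot: [0.128, 0.695, -0.129, 0.696]
ft_force: [-0.8, -1.2, -1.0]
gripper_width: 0.366
[ 1.049  0.714 -0.784  1.618  0.563  1.049 -0.268]
tcp [ 0.5066 -0.3788  0.1364] jawangle -0.3661 toolx [-0. -0. -1.] tooly [ 0.358  0.934 -0.   ]
shift mm [  -0.7  265.9 -118.7] len 291.2
turn 1.205
turn -1.937
```

View pics/w27.png

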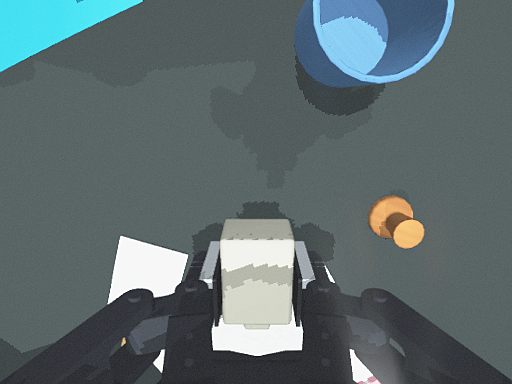

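```bash
python3 -m crank '[[0,26.5,-12,0.12],[0,53,-24,0.24],[0,80,-36,0.36],[0,106,-48,0.48],[0,133,-59,0.6],[0,160,-71,0.72],[0,186,-83,0.84],[0,213,-95,0.96],[0,239,-107,1.08],[0,266,-119,1.2]]'; python3 -m crank '[[0,0,0,0],[0,0,0,0],[0,0,0,0],[0,0,0,0]]'; python3 -c "
from h import *
c=cap('wrist','w28.png');c=cap('wrist');np.save('wrist_c.npy',c,allow_pickle=True);print(robot.sense()['joint_pos'].round(3))
plan([.492,-.085,.030],-np.pi/2)"
```

```text
time_s: 39.58
tcp_pos: [0.4898, -0.0866, 0.1352]
ee_rot: [-0.5, -0.5, 0.501, -0.499]
ft_force: [1.0, 0.2, -1.9]
gripper_width: 0.363
time_s: 39.92
tcp_pos: [0.4907, -0.0891, 0.1357]
ee_rot: [0.499, 0.501, -0.499, 0.501]
ft_force: [0.2, -0.5, -0.4]
gripper_width: 0.368
[ 0.458  0.468 -0.472  1.975  0.299  0.768 -1.756]
tcp [ 0.4908 -0.0892  0.1358] jawangle -1.5677 toolx [-0.001 -0.    -1.   ] tooly [ 1.     0.003 -0.001]
shift mm [105.8   1.3  -4.2] len 105.9
turn 3.145
turn 0.003
turn -3.139
```

View pics/w28.png

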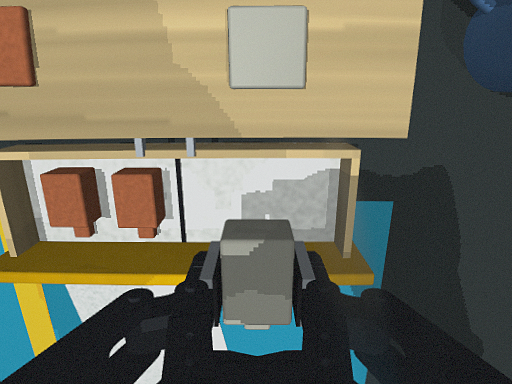

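```bash
python3 -m crank '[[10,1,-3,0],[25,1,-4,0],[40,1,-4,0],[55,1,-4,0],[70,1,-4,0],[80,1,-4,0],[88,1,-4,0],[88,1,-4,0],[88,1,-4,0],[88,1,-4,0]]'; python3 -c "
from h import *
c=cap('wrist','w29.png')
plan([.492,-.085,.030],-np.pi/2)"
```

```text
time_s: 40.85
tcp_pos: [0.4925, -0.0837, 0.0487]
ee_rot: [0.499, 0.501, -0.499, 0.501]
ft_force: [0.2, -0.5, -0.4]
gripper_width: 0.366
tcp [ 0.4926 -0.0838  0.0489] jawangle -1.5661 toolx [ 0.001 -0.    -1.   ] tooly [1.    0.005 0.001]
shift mm [18.9 -0.6  1.2] len 19.0
turn 3.146
turn 0.005
turn -3.137
```

View pics/w29.png

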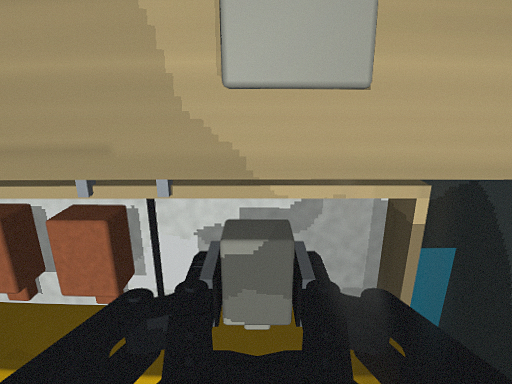

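```bash
python3 -m crank '[[4,0,0,0],[8,0,0,0],[12,0,0,0],[16,0,0,0],[18,0,0,0],[19,0,0,0],[19,0,0,0],[19,0,0,0]]'; python3 -m crank '[[0,0,0,0],[0,0,0,0],[0,0,0,0],[0,0,0,0]]' 130; python3 -m crank '[[-8,0,0,0],[-20,0,0,0],[-40,0,0,0],[-65,0,0,0],[-95,0,0,0],[-130,0,0,0],[-160,0,0,0],[-190,0,0,0],[-190,0,0,0],[-190,0,0,0]]';python3 -c "
from h import *
c=cap('wrist','w30.png');np.save('wrist_c.npy',c,allow_pickle=True)
plan([.40,-.022,.2],-np.pi/2)"
```

```text
time_s: 41.57
tcp_pos: [0.4921, -0.0837, 0.0292]
ee_rot: [0.499, 0.501, -0.499, 0.501]
ft_force: [1.3, -0.9, -1.7]
gripper_width: 0.363
time_s: 41.9
tcp_pos: [0.4921, -0.0837, 0.0293]
ee_rot: [0.499, 0.501, -0.499, 0.501]
ft_force: [-0.1, -0.6, 0.3]
gripper_width: 0.487
time_s: 42.73
tcp_pos: [0.4928, -0.0838, 0.2214]
ee_rot: [0.5, 0.5, -0.498, 0.502]
ft_force: [-0.8, -0.1, -0.7]
gripper_width: 0.493
tcp [ 0.4919 -0.0839  0.2199] jawangle -1.5663 toolx [ 0.001 -0.001 -1.   ] tooly [1.    0.005 0.001]
shift mm [ 19.7 -91.6 -62.3] len 112.6
turn 3.146
turn 0.005
turn -3.137
```

View pics/w30.png

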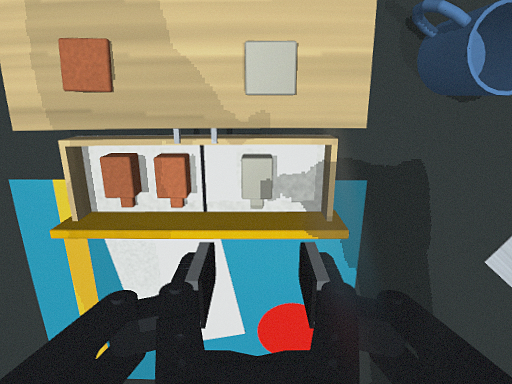

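```bash
python3 -m crank '[[0,-20,-15,0],[0,-40,-30,0],[0,-60,-45,0],[0,-80,-58,0],[0,-87,-60.5,0.005],[0,-87,-60.5,0.005],[0,-87,-60.5,0.005],[0,-87,-60.5,0.005]]' 255; python3 -c "
from h import *
print(robot.sense()['joint_pos'].round(3),robot.sense()['gripper_width'])
plan([.405,-.0235,.048],-np.pi/2)"
```

```text
time_s: 43.45
tcp_pos: [0.4057, -0.0243, 0.219]
ee_rot: [0.5, 0.5, -0.5, 0.5]
ft_force: [0.1, -1.1, 1.1]
gripper_width: -0.0
[ 0.463  0.225 -0.568  2.069  0.155  0.888 -1.764] -0.0004949165221018729
tcp [ 0.4057 -0.0243  0.219 ] jawangle -1.5718 toolx [ 0.  0. -1.] tooly [ 1.    -0.001  0.   ]
shift mm [171.   -0.7  -0.7] len 171.0
turn 3.141
turn -0.001
turn -3.143
```

```bash
python3 -m crank '[[20,0,0,0],[45,0,0,0],[70,0,0,0],[95,0,0,0],[120,0,0,0],[140,0,0,0],[160,0,0,0],[171,0,0,0],[171,0,0,0],[171,0,0,0]]'; python3 -c "
from h import *
print(robot.sense()['joint_pos'].round(3))
c=cap('wrist','w31.png');s=cap('side');crop(s,200,120,330,270,4,'s31c.png')
plan([.405,-.0235,.048],-np.pi/2)"
```

```text
time_s: 44.28
tcp_pos: [0.4051, -0.0238, 0.0476]
ee_rot: [-0.5, -0.5, 0.5, -0.499]
ft_force: [0.7, -0.3, 0.9]
gripper_width: 0.002
[ 0.255  0.513 -0.366  2.294  0.462  0.404 -2.068]
tcp [ 0.4056 -0.0238  0.0486] jawangle -1.5714 toolx [ 0.001  0.    -1.   ] tooly [ 1.    -0.001  0.001]
shift mm [ 0.6 -0.6 -0.3] len 0.9
turn 3.141
turn -0.001
turn -3.142
```

View pics/w31.png

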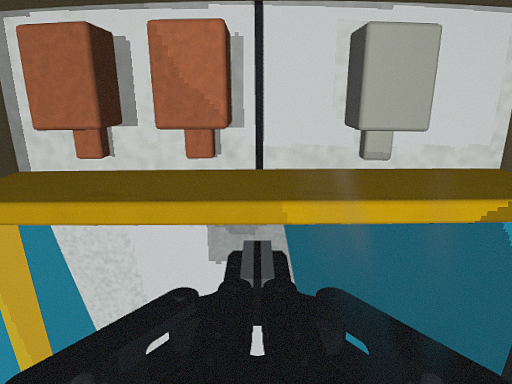

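View pics/s31c.png

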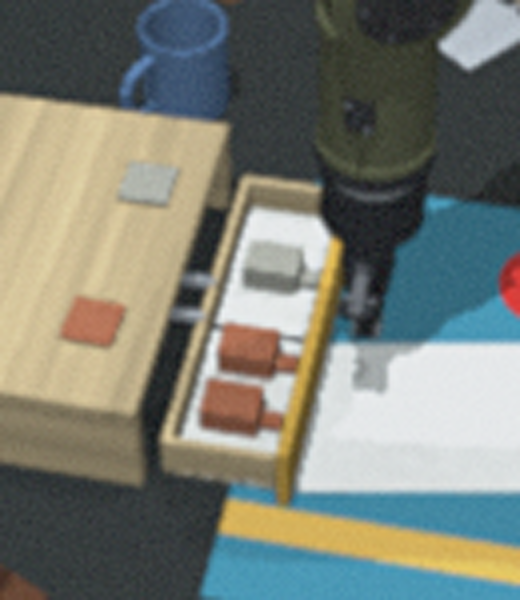

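```bash
python3 -m crank '[[0,3,0,0],[0,6,0,0],[0,9,0,0],[0,12,0,0],[0,15,0,0],[0,18,0,0],[0,21,0,0],[0,24,0,0],[0,27,0,0],[0,30,0,0]]'; python3 -m crank '[[0,3,0,0],[0,6,0,0],[0,9,0,0],[0,12,0,0],[0,15,0,0],[0,18,0,0],[0,21,0,0],[0,24,0,0],[0,27,0,0],[0,30,0,0]]';python3 -c "
from h import *
c=cap('wrist','w32.png');
plan([.519,-.0235,.048],-np.pi/2)"
```

```text
time_s: 45.22
tcp_pos: [0.4343, -0.0237, 0.0481]
ee_rot: [-0.5, -0.5, 0.5, -0.5]
ft_force: [-4.2, 0.8, 1.7]
gripper_width: 0.0
time_s: 46.05
tcp_pos: [0.4649, -0.0235, 0.0482]
ee_rot: [0.5, 0.5, -0.5, 0.5]
ft_force: [-5.3, 2.4, -0.8]
gripper_width: 0.001
tcp [ 0.4658 -0.0235  0.0483] jawangle -1.571 toolx [ 0.001  0.    -1.   ] tooly [ 1.    -0.     0.001]
shift mm [ 0.3 53.2 -0. ] len 53.2
turn 3.141
turn -0.0
turn -3.142
```

View pics/w32.png

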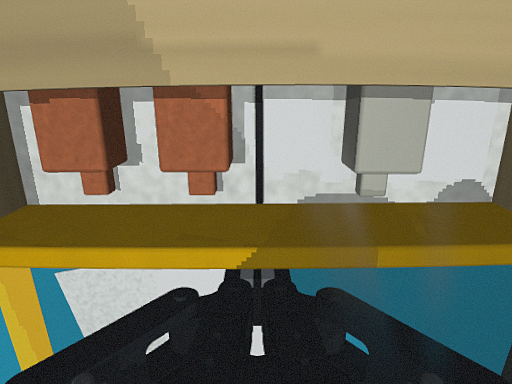

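```bash
python3 -m crank '[[0,3,0,0],[0,6,0,0],[0,9,0,0],[0,12,0,0],[0,15,0,0],[0,18,0,0],[0,21,0,0],[0,24,0,0],[0,27,0,0],[0,30,0,0]]'; python3 -m crank '[[0,2,0,0],[0,4,0,0],[0,6,0,0],[0,8,0,0],[0,10,0,0],[0,12,0,0],[0,14,0,0]]';python3 -c "
from h import *
c=cap('wrist','w33.png');s=cap('side');crop(s,200,120,330,270,4,'s33c.png')
plan([.519,-.0235,.048],-np.pi/2)"
```

```text
time_s: 46.93
tcp_pos: [0.4947, -0.0234, 0.0483]
ee_rot: [0.5, 0.5, -0.5, 0.5]
ft_force: [-4.7, 3.0, 0.1]
gripper_width: -0.002
time_s: 47.52
tcp_pos: [0.5055, -0.0234, 0.0482]
ee_rot: [-0.498, -0.501, 0.502, -0.499]
ft_force: [-16.4, 4.7, 12.6]
gripper_width: -0.0
tcp [ 0.506  -0.0234  0.0482] jawangle -1.5704 toolx [-0.005 -0.001 -1.   ] tooly [ 1.     0.    -0.005]
shift mm [ 0.1 13.   0.1] len 13.0
turn 3.142
turn 0.0
turn -3.141
```

View pics/w33.png

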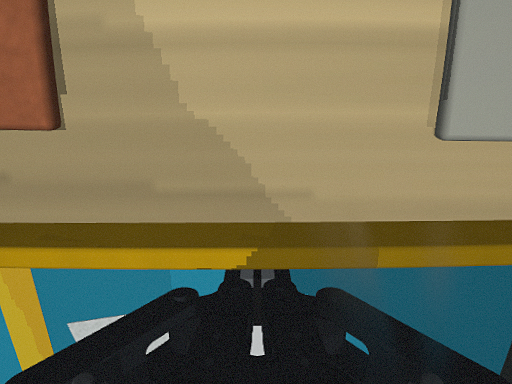

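View pics/s33c.png

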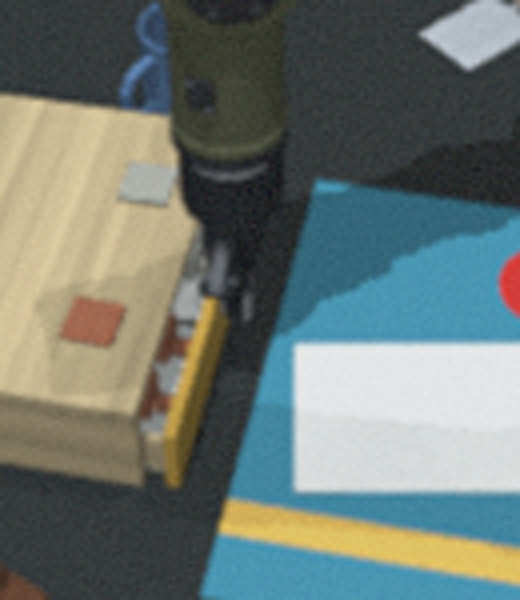

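```bash
python3 -m crank '[[0,2,0,0],[0,4,0,0],[0,5,0,0],[0,5,0,0]]'; python3 -m crank '[[0,1.5,0,0],[0,3,0,0],[0,4,0,0],[0,4,0,0]]';  python3 -m crank '[[0,1.5,0,0],[0,3,0,0],[0,3,0,0]]'; python3 -c "
from h import *
plan([.519,-.0235,.048],-np.pi/2);print(robot.sense()['ft_force'])"
```

```text
time_s: 47.95
tcp_pos: [0.5094, -0.0234, 0.0482]
ee_rot: [-0.498, -0.502, 0.502, -0.498]
ft_force: [-17.2, 3.3, 13.9]
gripper_width: 0.002
time_s: 48.28
tcp_pos: [0.5161, -0.0234, 0.0481]
ee_rot: [0.499, 0.501, -0.501, 0.499]
ft_force: [-6.6, 3.0, 1.2]
gripper_width: -0.002
time_s: 48.53
tcp_pos: [0.5197, -0.0233, 0.0481]
ee_rot: [0.499, 0.501, -0.5, 0.499]
ft_force: [-8.1, 3.2, 1.8]
gripper_width: -0.002
tcp [ 0.5197 -0.0233  0.0481] jawangle -1.5705 toolx [-0.002  0.    -1.   ] tooly [ 1.     0.    -0.002]
shift mm [ 0.1 -0.7  0.2] len 0.8
turn 3.142
turn 0.0
turn -3.141
[-8.1274118   3.18461856  1.84954429]
```

```bash
python3 -m crank '[[0,1,0,0],[0,2,0,0],[0,2,0,0]]'; python3 -m crank '[[0,1,0,0],[0,2,0,0],[0,2,0,0]]';  python3 -m crank '[[0,1,0,0],[0,2,0,0],[0,2,0,0]]'; python3 -c "
from h import *
s=cap('side');crop(s,200,120,330,270,4,'s34c.png')"
```

```text
time_s: 48.78
tcp_pos: [0.5222, -0.0233, 0.0481]
ee_rot: [0.5, 0.5, -0.5, 0.5]
ft_force: [-5.3, 3.4, 0.1]
gripper_width: 0.0
time_s: 49.03
tcp_pos: [0.5247, -0.0234, 0.0481]
ee_rot: [0.5, 0.5, -0.5, 0.5]
ft_force: [-6.1, 2.3, -0.7]
gripper_width: 0.0
time_s: 49.28
tcp_pos: [0.5266, -0.0234, 0.0481]
ee_rot: [0.5, 0.5, -0.5, 0.5]
ft_force: [-5.0, 2.8, -1.5]
gripper_width: -0.002
```

View pics/s34c.png

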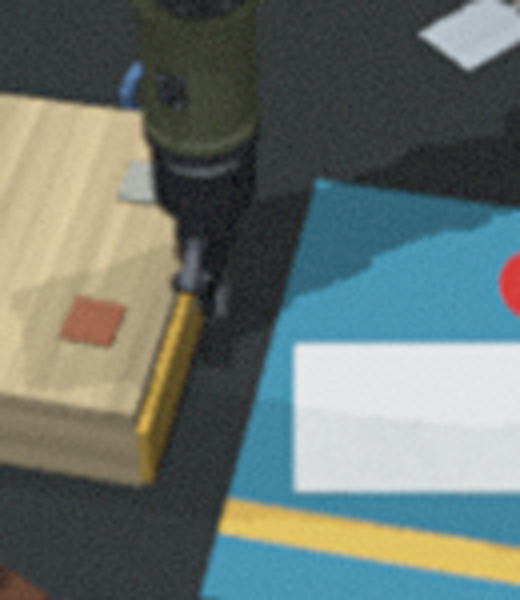

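```bash
python3 -m crank '[[0,1,0,0],[0,2,0,0],[0,2,0,0]]'; python3 -m crank '[[0,1,0,0],[0,1.5,0,0],[0,1.5,0,0]]';  python3 -m crank '[[0,1,0,0],[0,1.5,0,0],[0,1.5,0,0]]'
```

```text
time_s: 49.58
tcp_pos: [0.5285, -0.0233, 0.0481]
ee_rot: [0.5, 0.5, -0.5, 0.5]
ft_force: [-5.1, 3.7, -1.2]
gripper_width: 0.002
time_s: 49.83
tcp_pos: [0.5296, -0.0234, 0.0481]
ee_rot: [0.5, 0.5, -0.5, 0.5]
ft_force: [-6.4, 3.5, -0.1]
gripper_width: -0.004
time_s: 50.08
tcp_pos: [0.5296, -0.0234, 0.0481]
ee_rot: [-0.499, -0.501, 0.501, -0.499]
ft_force: [-9.6, 2.8, 4.1]
gripper_width: 0.001
```

```bash
python3 -m crank '[[0,1,0,0],[0,1.5,0,0],[0,1.5,0,0],[0,1.5,0,0]]'; python3 -m crank '[[0,-1,0,0],[0,-2,0,0],[0,-4,0,0],[0,-6,0,0],[0,-8,0,0],[0,-11,0,0],[0,-14,0,0],[0,-17,0,0]]'; python3 -c "
from h import *
s=cap('side');crop(s,200,120,330,270,4,'s35c.png');print(robot.sense()['ft_force'])"
```

```text
time_s: 50.42
tcp_pos: [0.5297, -0.0234, 0.0481]
ee_rot: [-0.498, -0.502, 0.502, -0.499]
ft_force: [-14.3, 3.7, 10.2]
gripper_width: 0.002
time_s: 51.08
tcp_pos: [0.5175, -0.0241, 0.0487]
ee_rot: [0.501, 0.499, -0.5, 0.5]
ft_force: [0.1, 0.6, -0.4]
gripper_width: 0.001
[-1.64831765  0.41451529 -0.24870814]
```

View pics/s35c.png

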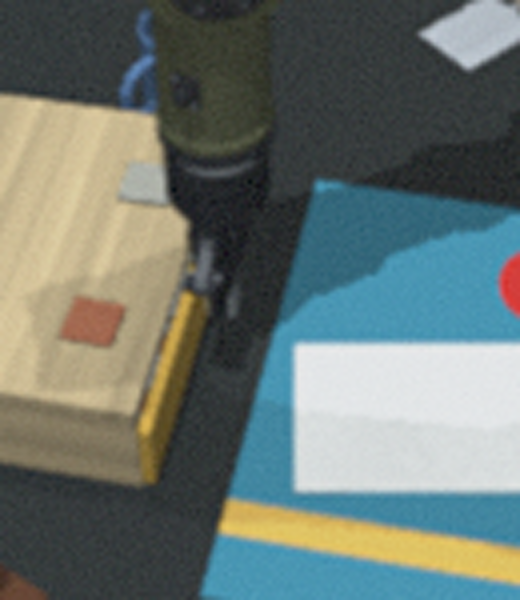

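Held by the catch. Back off further, lift clear and look at everything.

```bash
python3 -m crank '[[0,-10,0,0],[0,-25,0,0],[0,-45,0,0],[0,-70,0,0],[0,-95,0,0],[-20,-105,0,0],[-50,-105,0,0],[-85,-105,0,0],[-120,-105,0,0],[-150,-105,0,0]]'; python3 -m crank '[[-10,0,10,0],[-20,0,40,0],[-30,0,75,0],[-30,0,110,0],[-30,0,145,0],[-30,0,180,0],[-30,0,200,0],[-30,0,200,0]]'; python3 -c "
from h import *
s=cap('side','s36.png');crop(s,150,100,300,300,3,'s36c.png')
t=cap('top','t36.png')
print(robot.sense()['tcp_pos'])"
```

```text
time_s: 51.97
tcp_pos: [0.4118, -0.0235, 0.2008]
ee_rot: [0.501, 0.499, -0.499, 0.501]
ft_force: [1.0, -0.3, -1.0]
gripper_width: 0.001
time_s: 52.63
tcp_pos: [0.4108, -0.2292, 0.2283]
ee_rot: [-0.502, -0.497, 0.502, -0.499]
ft_force: [-0.7, -0.3, 0.3]
gripper_width: -0.001
[ 0.41128338 -0.22439622  0.22833696]
```

View pics/s36c.png

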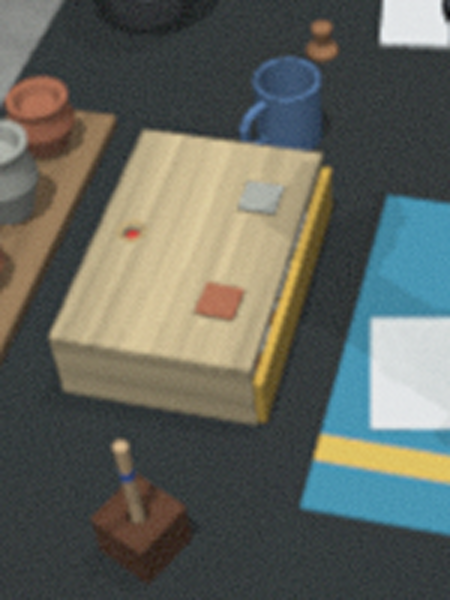

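View pics/t36.png

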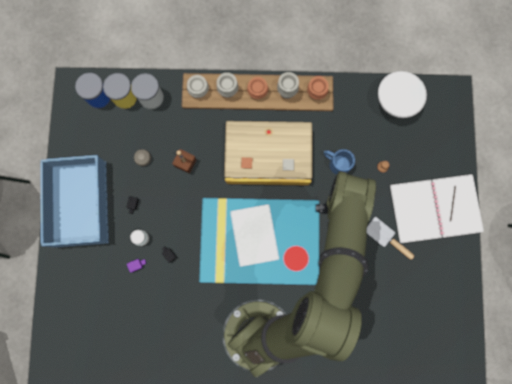

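Run:
```python
from h import *
t=robot.capture('top'); o={'color':cv2.imread('pics/top0.png')}
for c in (o,t):
    b=max(blobs(c,(20,120,120),(32,255,255),30,(215,165,325,200)),key=lambda b:b[1]); print('front',b[0].round(2),b[1])
    hs=blobs(c,(100,120,60),(125,255,255),2,(175,145,190,165)); print('band',[x[0].round(1) for x in hs])
    b=blobs(c,(14,40,150),(30,130,255),4,(170,145,195,160)); print('dowel top',[x[0].round(1) for x in b])
crop(t,160,140,210,180,12,'t37.png'); cv2.absdiff
d=cv2.absdiff(o['color'],t['color']).max(2); 
for n,bx in dict(mug=(325,145,360,178),jar=(128,228,152,248),lump=(132,148,154,168),stamp=(376,159,394,176),spat=(362,214,415,262)).items():
    print(n,(d[bx[1]:bx[3],bx[0]:bx[2]]>50).sum())
```

```text
front [266.75 180.62] 324
band []
dowel top [array([178.6, 152.4])]
front [266.   180.52] 328
band []
dowel top [array([178.5, 152.3])]
mug 8
jar 0
lump 0
stamp 0
spat 19
```

View pics/t37.png

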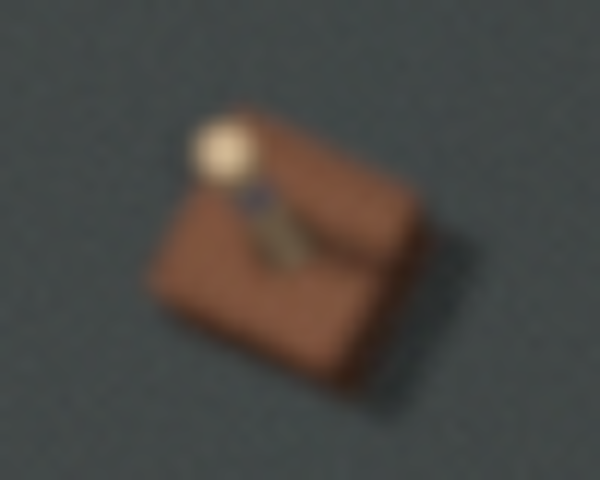

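The drawer front and the dowel's top are within about a pixel of where they began. The mug, jar, lump, stamp and spatula show no shift. Handing in.

```bash
python3 -c "
from workcell import robot
print(robot.finish_job())"
```

```text
the job is handed in; nothing more can be done
None
```

I handed the job in at about 53 s. The interface gives no verdict, so success rests on my own checks.

**What I did:**
- Pushed the catch down with the dowel until the drawer sprang out, then put the dowel back in its stand.
- Found three blocks on the table, two red and one grey. I put the reds in the left half under the red tile and the grey in the right half under the grey tile, all with their tabs to the front.
- Pushed the drawer to its stop. The catch held it when I backed off.

**Grey block knocked:** it moved about 35 mm before I reached it. I measured it again in the wrist view, and the top view agreed, before gripping it.

**Last checks:**
- The wrist view with the drawer nearly shut showed all blocks flat, in their own halves and tabs forward. I could not see them once it was closed.
- The drawer front and the dowel's top are within about 1 pixel of their starting positions in the top view.
- The mug, jar, lump, stamp and spatula look unmoved, and the black and purple look-alikes were left alone.
- The gripper is clear of everything.

**Disagreements:** top and wrist views differed by about 4 mm on the drawer's centre line, so I used a value in between. Readings at the red block nearest the line put it about 28 mm inside the left half. Contact force peaked at about 22 N while the drawer was being pushed shut.

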